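# Reload the seedling feeder with tongs

### The job

Shut the ball valve on the feeder's pipe first (lever fully across the pipe, against its stop) and keep it shut while you use the sprung tongs to move every feed bar from the paper sheet into the white feeder box, each lying right side up, flat on the feeder's floor, none on top of another; the bars may be touched only with the tongs, never with the gripper. When all the bars are in and let go, stand the tongs back in their stand, and open the valve again fully, lever in line with the pipe against its stop. Leave the pots, bottle, jar, carton and trowel where they are.

Things in the scene. Friction and masses are not known exactly. Their poses are not given: they have to be found in the camera images.
- feeder: Feeder: a fixed white open-topped plastic box, outside 184 mm along its x, 148 mm along its y, 45 mm high, walls and floor 4 mm thick. Origin: centre of its underside, z up. From the middle of its -y side a grey pipe (26 mm diameter, centre 35 mm above the bench) runs out along -y for 235 mm, carrying the brass ball valve.
- feeder_in (a point): Centre of the feeder's inner floor (inside 176 mm along feeder x, 140 mm along feeder y), axes as the feeder.
- valve (a joint): Turn of the ball valve's lever handle about the vertical, rad: 0 = fully open, against its stop, lever in line with the pipe and pointing away from the feeder (feeder -y); pi/2 = fully shut, against its stop, lever across the pipe and pointing along feeder -x. It grows clockwise seen from above, starts open or nearly so, turns with 0.2 N m of friction and stays where it is left.
- valve_axis (a point): Point on the valve's vertical turning axis, at the lever's mid-height (87 mm above the bench, 140 mm from the feeder's centre along feeder -y). The lever is a level bar 120 mm long from the axis, 16 mm wide (20 mm over its rubber sleeve), 14 mm high (z 80 to 94 mm); under it are only the valve body (36 mm square, top at 56 mm), its stem and the pipe (top at 48 mm).
- handle_tip (a point): Point in the lever 115 mm from the valve axis, 5 mm from its free end.
- stand: Tongs stand: a fixed open-topped steel box, outside 40 mm along its x, 100 mm along its y, 45 mm high, walls and floor 4 mm thick; origin: centre of its underside. The tongs stand in it on their tips, closing line along the stand's y (either way round).
- tongs: Sprung tongs, 119 mm tall, about 90 g, standing tips down in the stand. Origin: midway between the tips at their lower end; z up to the steel bow (26 by 22 mm, z 109 to 119 mm); the two arms, hinged in the bow at z = 112 mm, close evenly along its y. Tips: 7 mm thick, 22 mm wide along x, rubber, inner faces 26 mm tall, 61 mm apart when free.
- tongs_grip (a point): Point on the tongs, 75 mm above their tips, between the two rubber grip pads (22 mm wide, z 54 to 96 mm) on the arms' outer faces: squeeze these from both sides with the bow between the fingers. Free, they are 59 mm across; the spring pushes back with 8 N at first touch, 12 N at 48 mm. Held at about 56 mm the tongs stay open; let out past 59 mm they drop from the grip.
- tong_l (a joint): Closing turn of one tong arm (the other mirrors it), rad: 0 = sprung open (61 mm between the tips), 0.15 = arms parallel, 28 mm between the tips and 48 mm across the grip pads, 0.25 = stop, nearly shut. The tips move 3 times as far as the grip pads, with a third of the grip force that exceeds the spring's.
- sheet: Flat sheet of paper, 250 by 230 mm, fixed to the bench, on which the feed bars lie at the start; look only (no thickness to speak of). Origin at its centre.
- bar0: Pressed feed bar, brick-brown, rigid, 70 mm long (its x), 28 mm wide (its y), 30 mm high (its z), about 60 g; origin: centre of its underside. Three or four such bars are present; an absent one reads None.
- bar1: Pressed feed bar, brick-brown, rigid, 70 mm long (its x), 28 mm wide (its y), 30 mm high (its z), about 60 g; origin: centre of its underside. Three or four such bars are present; an absent one reads None.
- bar2: Pressed feed bar, brick-brown, rigid, 70 mm long (its x), 28 mm wide (its y), 30 mm high (its z), about 60 g; origin: centre of its underside. Three or four such bars are present; an absent one reads None.
- bar3: Pressed feed bar, brick-brown, rigid, 70 mm long (its x), 28 mm wide (its y), 30 mm high (its z), about 60 g; origin: centre of its underside. Three or four such bars are present; an absent one reads None.
- pot_a: Black plant pot, 84 mm across, 85 mm high; a bystander, to be left alone. Origin: centre of its underside.
- pot_b: Black plant pot, 84 mm across, 85 mm high; a bystander, to be left alone. Origin: centre of its underside.
- spray: Orange bottle, 48 mm across, 100 mm high; a bystander, to be left alone. Origin: centre of its underside.
- jar: Glass jar, 70 mm across, 100 mm high; a bystander, to be left alone. Origin: centre of its underside.
- carton: Cardboard carton, 50 by 50 mm, 60 mm high; a bystander, to be left alone. Origin: centre of its underside.
- trowel: Hand trowel lying flat, 220 mm long, blade 55 mm wide; a bystander, to be left alone. Origin: centre of its underside.

How it is judged:
On the way, in this order (a step that is already met when the one before it is completed fails the run):
1. the valve is fully shut (within 0.09 rad of the stop) (value of joint valve above 1.48 rad), for 0.2 s.
2. with the valve still shut, every bar lies flat on the feeder's floor, let go by the tongs (value of joint valve above 1.48 rad and x of bar0 in the frame of feeder_in between -0.09 and 0.09 m and y of bar0 in the frame of feeder_in between -0.072 and 0.072 m and z of each of bar0, bar1, bar2, bar3 in the frame of feeder_in below 0.008 m and angle between each of bar0, bar1, bar2, bar3's own z axis and vertical below 0.2 rad and linear speed of each of bar0, bar1, bar2, bar3 below 0.03 m/s and x of bar1 in the frame of feeder_in between -0.09 and 0.09 m and y of bar1 in the frame of feeder_in between -0.072 and 0.072 m and x of bar2 in the frame of feeder_in between -0.09 and 0.09 m and y of bar2 in the frame of feeder_in between -0.072 and 0.072 m and x of bar3 in the frame of feeder_in between -0.09 and 0.09 m and y of bar3 in the frame of feeder_in between -0.072 and 0.072 m and contact force between tongs and bar0 below 0.2 N and contact force between tongs and bar1 below 0.2 N and contact force between tongs and bar2 below 0.2 N and contact force between tongs and bar3 below 0.2 N), for 0.3 s.
3. the valve is fully open again (within 0.09 rad of the stop) (value of joint valve below 0.09 rad), for 0.2 s.
At the end, for the whole second after the job is handed in: Every bar present lies upright and flat on the feeder's inner floor (underside within 8 mm of it, tilt under 0.2 rad), the tongs stand at rest in their stand (within 25 mm of its centre, tilt under 0.3 rad, tips lower than 20 mm), and the valve is open to within 0.09 rad of its stop (x of bar0 in the frame of feeder_in between -0.09 and 0.09 m and y of bar0 in the frame of feeder_in between -0.072 and 0.072 m and z of each of bar0, bar1, bar2, bar3 in the frame of feeder_in below 0.008 m and angle between each of bar0, bar1, bar2, bar3's own z axis and vertical below 0.2 rad and linear speed of each of bar0, bar1, bar2, bar3, tongs below 0.03 m/s and x of bar1 in the frame of feeder_in between -0.09 and 0.09 m and y of bar1 in the frame of feeder_in between -0.072 and 0.072 m and x of bar2 in the frame of feeder_in between -0.09 and 0.09 m and y of bar2 in the frame of feeder_in between -0.072 and 0.072 m and x of bar3 in the frame of feeder_in between -0.09 and 0.09 m and y of bar3 in the frame of feeder_in between -0.072 and 0.072 m and horizontal distance between tongs and stand below 0.025 m and height (world z) of tongs below 0.02 m and angle between tongs's own z axis and vertical below 0.3 rad and value of joint valve below 0.09 rad); the robot touches nothing.
It fails at once if the gripper or arm touches a feed bar (contact force between any of the fingers, the arm and bar0 above 0.3 N or contact force between any of the fingers, the arm and bar1 above 0.3 N or contact force between any of the fingers, the arm and bar2 above 0.3 N or contact force between any of the fingers, the arm and bar3 above 0.3 N).
It fails at once if a bystander is moved more than 30 mm (distance of any of pot_a, pot_b, spray, jar, carton, trowel from where it was at the start of the episode above 0.03 m).
Of bar0, bar1, bar2, bar3 only 3 to 4 are there at a start; the rules pass over those that are not, and their reading is None.
At some moment in a run one of bar0, bar1, bar2, bar3 may be knocked a few centimetres aside while the robot is not near it.
It also fails if it takes over 200 s, if anything falls off the work surface, if the arm or the gripper's body presses on something with over 40 N, if the wrist force passes 120 N, or if a joint passes its speed limit or range.

### The arm

A 6-joint arm with a two-finger parallel gripper is mounted at the origin on the work surface. World frame = base frame: x ahead of the robot, y to its left, z up, the work surface at z = 0. Lengths are in m, angles in rad, forces in N, time in s.
With the tool pointing down it reaches from about 0.35 to 0.975 m from the base axis. Payload 7.1 kg.
Tool frame: the origin (TCP) lies on the centre line of the jaws, within the pads' length; the fingertips stand ctrl.nose_length ahead of it and the grasp point (between the pads) lies 2 mm behind it (ctrl.nose_length is the distance from the TCP to the fingertips, in m); z points along the fingers, y is the direction in which the jaws open and shut (so a half turn about z gives the same grasp; the last joint's range is limited). The gripper opens to 88 mm and grips with 3 to 60 N. Pads are 20 mm wide; open, the fingers measure 115 mm over their backs; the gripper's body (75 mm by 178 mm) begins 61 mm behind the grasp point.
Start: joints at [-1.363, 0.423, 1.63, -0, 1.089, -0.019], TCP at [0.141, -0.609, 0.24] pointing down, gripper open.
Joint ranges: [-3, 3], [-0.9, 2.11], [0.09, 2.58], [-1.31, 4.45], [0.11, 2.69], [-2.54, 2.54]. Speed limits (rad/s): [2.39, 2.39, 3.01, 3.14, 3.14, 3.14].

### API

Orientations are given as a rotation vector (axis times angle).
In Python, from rig import ctrl, eyes, order, trace gives the robot as it stands.
- The arm moves only by the tool carry_out, never from a script. Its argument "moves" is a list of rows, each a list of 6 numbers: the shift along the tool's x, y, z in mm, then the turn, a rotation vector about the tool's x, y, z in rad. In form: [[dx, dy, dz, rx, ry, rz], ...]. A call has 1 to 5 rows; each row shifts and turns the pose as measured when the row begins, along the tool's axes as they then stand; what a row does not reach is not made up. A row lasts 1/12 s, in which the tool goes at most 41.7 mm and 7.16 degrees, less where a joint would pass 70% of its speed; a pose out of reach is approached as far as the arm can. A call with a gripper value outside its range is refused whole. "grip" is the closure, from 0 (fully open) to 1 (shut), set as the call begins (left out, the last holds). The fingers move at their own pace and stop on an object; "squeeze" is the grip in N (left out, the last holds). Time passes only in rows, so rows that do not move let the fingers close. It gives the time, the measured TCP pose, the force and the opening at its end, in the units of the state.
- ctrl.read_state(): the state, without advancing time (a new reading comes with each control period).
- eyes.grab_frame(name): name is "side" or "top" or "wrist"; returns a dict with "frame" (384x512x3 uint8, red, green, blue), "depth" (384x512 float32, m along the optical axis (not along the pixel's ray), 0 where there is no reading), "camera_matrix" (3x3 intrinsics, pixels), "xyz" and "rotation" of the camera in the world. Camera axes: x right, y up, looking along -z (the intrinsics and any distortion apply to the point x, -y, -z); pixel columns grow to the right and rows downward; lengths in m; the calibration is good to about 2 mm. A picture is of the moment at which its call begins.
- order.finish_job(): hands the job in, once; it reports no verdict.
Trained networks look in a picture, given as the dict that the camera call returned (one of the last four; its "shot" number tells which), for a name from the list of things; names that differ only in an ending like _2 or _b are one class to them, and where a whole thing is asked for, a point or a joint stands for the part that bears it (a point fixed in the world has none). Each returns a list of dicts, best first, with "conf" (0 to 1); they miss things now and then, are a little off and sometimes report something else, mostly with a low value. They report only what shows in the picture. A call takes as long as a camera call.
- trace(target, picture): "pixels" (384x512 bool, what is visible of it) and "bbox" ([left, top, width, height] in pixels, round what is visible of it).
The state is a dict: "clock": time; "joints": joint angles; "joint_vel": joint speeds; "joint_efforts": joint torques, N m; "position": TCP position; "orientation": TCP orientation; "ft_force": force on the tool from outside, world axes, zero at the start; "wrist_torque": the same for the moment, N m; "finger_gap": finger opening in m.
Only numpy, scipy, OpenCV 4.12 (cv2) and the standard library are available. Lean on these libraries where they do the work, as an engineer would, in place of code of your own. Each camera call takes 0.05 s, during which the arm holds its last target. There are 200 camera calls.

## Working session

There is one attempt and no reset: what is moved stays moved. The work goes in short steps, Python scripts to look and compute and a tool call to move; the robot and the scene stay as the last step left them, time stands still between calls to the robot, and variables do not carry over. Pictures are saved under pics/ and viewed, about 12 in all and at most 16, crops included, and the job is handed in when it is done.

Besides the shell and the picture viewer there is one more tool, called after ">>>" as name(argument=value, ...) on one line, values as JSON. carry_out: Moves the arm, as the interface text tells. Its arguments: {"type":"object","properties":{"moves":{"type":"array","items":{"type":"array","items":{"type":"number"}}},"grip":{"type":"number"},"squeeze":{"type":"number"}},"required":["moves"]}

```bash
mkdir -p pics; ls; cat > h.py <<'E'
import numpy as np, cv2
from rig import ctrl, eyes, order, trace
from scipy.spatial.transform import Rotation as R
def cloud(p):
    K=p["camera_matrix"];d=p["depth"];v,u=np.mgrid[:384,:512]
    x=(u-K[0,2])/K[0,0]*d;y=(v-K[1,2])/K[1,1]*d
    r=np.array(p["rotation"]); r=r if r.ndim==2 else R.from_rotvec(r).as_matrix()
    return np.stack([x,-y,-d],-1)@r.T+np.array(p["xyz"])
def save(p,n,s=1.5): cv2.imwrite("pics/"+n,cv2.cvtColor(cv2.resize(p["frame"],None,fx=s,fy=s),cv2.COLOR_RGB2BGR))
E
python3 - <<'E'
from h import *
s=ctrl.read_state();print(s,ctrl.nose_length)
t=eyes.grab_frame("top");d=eyes.grab_frame("side")
for p in(t,d):print(p["xyz"],p["rotation"],p["camera_matrix"])
save(t,"t0.png");save(d,"s0.png")
C=cloud(t)
for n in "feeder valve stand tongs bar0 pot_a spray jar carton trowel sheet".split():
    for m in trace(n,t):
        q=C[m["pixels"]&(t["depth"]>0)]
        print(n,round(m["conf"],2),m["bbox"],m["pixels"].sum(),q.mean(0).round(3) if len(q) else 0,np.percentile(q,[2,98],axis=0).round(3).tolist() if len(q) else 0)
E
```

```text
pics
{'clock': 0.0, 'joints': array([-1.36298444e+00,  4.23843221e-01,  1.63069103e+00, -7.93120705e-06,
        1.08860976e+00, -1.89837984e-02]), 'joint_vel': array([ 0.0015217 ,  0.00261876, -0.00163005,  0.0007193 ,  0.00146992,
        0.00025901]), 'joint_efforts': array([-3.72312516e-04, -5.44634628e+01, -2.73666251e+01,  6.44262764e-02,
        2.27873161e-02, -1.37520647e-04]), 'position': array([ 0.14045735, -0.60846167,  0.23889979]), 'orientation': array([-3.11988077e+00, -3.55317872e-01,  2.40598749e-04]), 'ft_force': array([-0.32377885, -0.31872184,  0.399774  ]), 'wrist_torque': array([0.00414632, 0.01845637, 0.04197776]), 'finger_gap': 0.08793031231285507} 0.017
[0.47092818 0.01119206 1.14372532] [ 0.07721854 -0.03514311 -1.56904979] [[397.99765976   0.         254.126127  ]
 [  0.         397.99765976 194.08290601]
 [  0.           0.           1.        ]]
[0.34940667 0.99380114 0.78309582] [ 0.11659422 -1.35030781 -2.61899362] [[440.41750627   0.         255.59961074]
 [  0.         440.41750627 192.82919722]
 [  0.           0.           1.        ]]
feeder 0.93 [
[... 2240 characters left out ...]
.065] [[0.706, 0.047, 0.005], [0.746, 0.09, 0.101]]
spray 0.3 [243.1, 173.1, 13.5, 30.4] 184 [0.558 0.048 0.095] [[0.532, 0.037, 0.009], [0.591, 0.058, 0.124]]
jar 0.88 [83.1, 144.1, 36.6, 24.6] 744 [0.657 0.474 0.055] [[0.624, 0.437, 0.001], [0.686, 0.502, 0.1]]
carton 0.9 [245.0, 232.0, 19.1, 25.0] 331 [0.412 0.044 0.058] [[0.389, 0.019, 0.047], [0.435, 0.068, 0.063]]
carton 0.2 [81.7, 142.1, 38.9, 26.4] 719 [0.658 0.474 0.055] [[0.625, 0.437, 0.001], [0.687, 0.502, 0.1]]
trowel 0.62 [333.3, 130.9, 76.7, 23.3] 1032 [ 0.708 -0.267  0.016] [[0.677, -0.39, 0.001], [0.733, -0.183, 0.025]]
sheet 0.41 [203.1, 178.0, 22.8, 22.0] 257 [0.571 0.158 0.027] [[0.54, 0.135, 0.01], [0.602, 0.183, 0.033]]
```

View pics/t0.png

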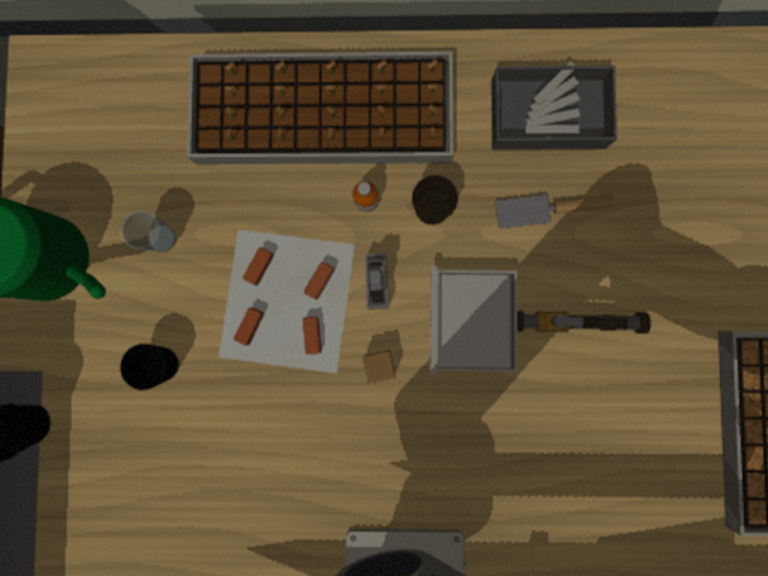

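View pics/s0.png

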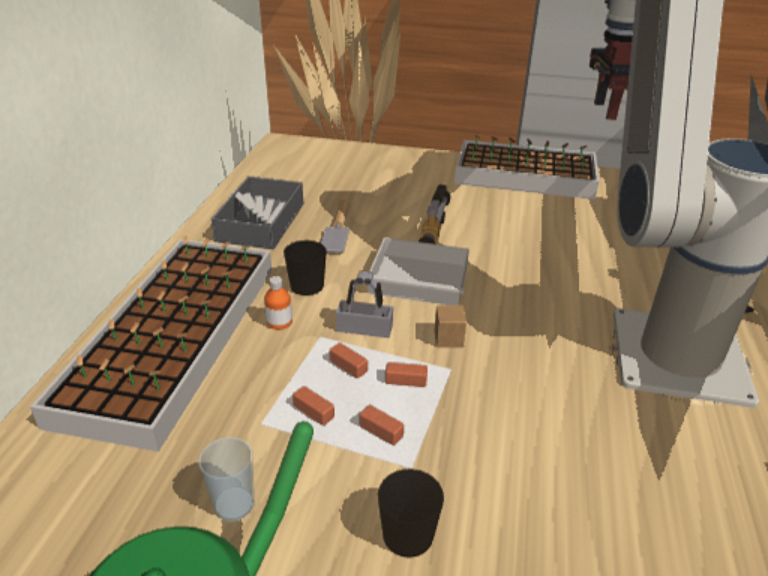

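```bash
cat >> h.py <<'E'
def rect(q):
    (c,(w,h),a)=cv2.minAreaRect((q[:,:2]*1000).astype(np.float32))
    if w<h: a+=90;w,h=h,w
    return np.round(c,1),round(w,1),round(h,1),round((a+90)%180-90,1)   # long axis deg
def bars(p):
    C=cloud(p);out=[]
    f=p["frame"].astype(int)
    for m in trace("bar0",p):
        if m["conf"]<.3: continue
        q=C[m["pixels"]&(p["depth"]>0)]; top=np.percentile(q[:,2],90)
        q=q[abs(q[:,2]-top)<.006]
        if len(q)<40: continue
        print("bar",round(m["conf"],2),len(q),"top",round(top,4),rect(q))
def go(target,rz=None):
    "offset in tool axes mm to a world target"
    s=ctrl.read_state();r=R.from_rotvec(s["orientation"])
    print("pos",s["position"].round(4),"d mm",(r.inv().apply(np.array(target)-s["position"])*1000).round(1),"y axis deg",np.degrees(np.arctan2(*r.as_matrix()[[1,0],1])).round(1))
E
python3 - <<'E'
from h import *
t=eyes.grab_frame("top");C=cloud(t);bars(t)
z=C[...,2];x=C[...,0];y=C[...,1];D=t["depth"]>0
def reg(n,x0,x1,y0,y1,z0,z1):
    q=C[D&(x>x0)&(x<x1)&(y>y0)&(y<y1)&(z>z0)&(z<z1)];print(n,len(q),rect(q),q[:,2].mean().round(4))
reg("feeder rim",.39,.61,-.25,-.03,.040,.052)
reg("lever",.44,.56,-.42,-.2,.075,.11)
reg("pipe",.4,.6,-.45,-.22,.02,.052)
reg("tongbow",.5,.64,.0,.1,.113,.13)
reg("tong>60",.5,.64,.0,.1,.06,.13)
reg("stand rim",.5,.64,.0,.1,.036,.053)
E
```

```text
bar 0.85 220 top 0.031 (array([571.6, 159.5]), 68.3, 27.4, -29.9)
bar 0.73 218 top 0.0315 (array([467.3, 171.6]), 68.0, 27.5, 6.8)
bar 0.64 197 top 0.0312 (array([485.2, 290.9]), 65.9, 26.4, -24.9)
bar 0.52 216 top 0.0307 (array([599.6, 275.8]), 67.4, 29.5, -28.7)
feeder rim 751 (array([ 496.1, -149.7]), 198.9, 198.3, 88.7) 0.0445
lever 368 (array([ 492.1, -326.7]), 129.6, 21.2, 88.0) 0.0939
pipe 430 (array([ 492.8, -333.3]), 226.2, 38.7, -90.0) 0.0434
tongbow 90 (array([569.2,  49.5]), 24.0, 20.8, 0.3) 0.1211
tong>60 197 (array([568.8,  49.4]), 63.4, 21.8, 3.1) 0.1074
stand rim 154 (array([568.4,  49.5]), 98.1, 39.1, 0.3) 0.0432
```

The pictures show four bars on the sheet, the tongs in the stand at (376,282), the feeder at (475,320) and the valve lever pointing -y at (600,320). I'll square up the tool and close the gripper so I can push the lever.

>>> carry_out(moves=[[0,0,0,0,0,0.113],[0,0,0,0,0,0.113],[0,0,0,0,0,0]], grip=1, squeeze=10)

```text
clock: 1.0
position: [0.1405, -0.609, 0.2398]
orientation: [3.141, -0.012, -0.0]
ft_force: [-0.7, 0.4, 0.4]
finger_gap: 0.0713
```

>>> carry_out(moves=[[35,-22,0,0,0,0],[35,-22,0,0,0,0],[35,-22,0,0,0,0],[35,-22,0,0,0,0],[35,-22,0,0,0,0]])

```text
clock: 1.42
position: [0.3142, -0.5019, 0.2397]
orientation: [3.138, -0.006, -0.001]
ft_force: [0.6, 0.1, -0.7]
finger_gap: 0.0381
```

>>> carry_out(moves=[[35,-22,0,0,0,0],[35,-22,0,0,0,0],[35,-22,0,0,0,0],[35,-22,0,0,0,0],[35,-22,0,0,0,0]])

```text
clock: 1.83
position: [0.4899, -0.3889, 0.2401]
orientation: [3.136, 0.023, 0.001]
ft_force: [-0.4, 0.7, -0.4]
finger_gap: 0.0049
```

```bash
python3 - <<'E'
from h import *
go([.535,-.37,.085]);print(ctrl.read_state()["clock"])
t=eyes.grab_frame("top");C=cloud(t)
z=C[...,2];x=C[...,0];y=C[...,1];D=t["depth"]>0
q=C[D&(x>.39)&(x<.61)&(y>-.215)&(y<-.04)&(z>.040)&(z<.052)]
print("feeder",rect(q),np.percentile(q,[1,99],axis=0).round(4))
q=C[D&(x>.44)&(x<.56)&(y>-.42)&(y<-.2)&(z>.02)&(z<.052)]
for a in np.arange(-.38,-.2,.02):
    k=q[abs(q[:,1]-a)<.01]
    if len(k): print(a.round(2),len(k),k[:,0].min().round(4),k[:,0].max().round(4))
E
```

```text
pos [ 0.4899 -0.3889  0.2401] d mm [ 45.3 -19.1 155.1] y axis deg -89.2
1.8333
feeder (array([ 496.7, -132.6]), 198.5, 164.5, -1.0) [[ 0.4018 -0.213   0.0402]
 [ 0.5944 -0.0496  0.0508]]
-0.38 20 0.4789 0.5068
-0.36 8 0.4815 0.5035
-0.34 15 0.4814 0.5064
-0.32 27 0.4814 0.5064
-0.3 39 0.4759 0.5116
-0.28 13 0.4759 0.5112
-0.26 41 0.4759 0.5116
-0.24 80 0.4758 0.5121
-0.22 68 0.4785 0.5116
```

>>> carry_out(moves=[[23,-10,20,0,0,-0.015],[22,-9,30,0,0,0],[0,0,35,0,0,0],[0,0,35,0,0,0],[0,0,34,0,0,0]])

```text
clock: 2.3
position: [0.5546, -0.3656, 0.0921]
orientation: [3.122, 0.095, 0.035]
ft_force: [-0.3, -0.8, 0.5]
finger_gap: 0.0008
```

>>> carry_out(moves=[[-14,-1,0,0,0,0],[-14,-1,0,0,0,0],[-14,-1,0,0,0,0],[-14,0,0,0,0,0],[-14,0,0,0,0,0]])

```text
clock: 2.72
position: [0.4816, -0.3638, 0.0788]
orientation: [3.129, 0.129, 0.021]
ft_force: [3.4, 0.6, -0.7]
finger_gap: 0.0006
```

>>> carry_out(moves=[[-15,-9,0,0,0,0],[-15,-9,0,0,0,0],[-15,-9,0,0,0,0],[-8,-12,0,0,0,0],[-8,-12,0,0,0,0]])

```text
clock: 3.13
position: [0.4182, -0.3244, 0.0795]
orientation: [3.116, 0.152, 0.042]
ft_force: [2.6, -1.7, -0.1]
finger_gap: 0.0005
```

>>> carry_out(moves=[[-8,-12,0,0,0,0],[0,-8,0,0,0,0],[0,-4,0,0,0,0],[0,0,0,0,0,0]])

```text
clock: 3.47
position: [0.4071, -0.3013, 0.0799]
orientation: [3.112, 0.168, 0.046]
ft_force: [0.8, -0.5, 0.5]
finger_gap: 0.0007
```

```bash
cat >> h.py <<'E'
def lever(t):
    C=cloud(t);x,y,z=C[...,0],C[...,1],C[...,2]
    q=C[(t["depth"]>0)&(x>.35)&(x<.6)&(y>-.42)&(y<-.2)&(z>.078)&(z<.105)];print("lever",len(q),rect(q))
E
python3 - <<'E'
from h import *
go([.394,-.292,.085]);s=ctrl.read_state();print(s["ft_force"],s["clock"])
t=eyes.grab_frame("top");lever(t);d=eyes.grab_frame("side");save(d,"s1.png")
E
```

```text
pos [ 0.4071 -0.3013  0.0799] d mm [-11.9 -10.5  -5.7] y axis deg -83.9
[ 0.82639829 -0.53357835  0.46835034] 3.4667
lever 259 (array([ 442.9, -280. ]), 124.7, 22.6, 6.7)
```

```bash
cat >> h.py <<'E'
def plan(target,ydeg):
    "tool-frame shift (mm) and turn (rad) to a world position, tool down, jaw axis at ydeg"
    s=ctrl.read_state();r=R.from_rotvec(s["orientation"])
    a=np.radians(ydeg);Y=np.array([np.cos(a),np.sin(a),0]);Z=np.array([0,0,-1.]);X=np.cross(Y,Z)
    g=R.from_matrix(np.stack([X,Y,Z],1))
    print("at",s["position"].round(4),"t",s["clock"],"F",s["ft_force"].round(1),"gap",round(s["finger_gap"],4),
      "\n shift(now)",(r.inv().apply(np.array(target)-s["position"])*1000).round(1),"shift(target axes)",(g.inv().apply(np.array(target)-s["position"])*1000).round(1),"turn",(r.inv()*g).as_rotvec().round(3))
E
python3 - <<'E'
from h import *
plan([.4,-.29,.085],-90)
E
```

```text
at [ 0.4076 -0.3018  0.0799] t 3.5667 F [ 0.3 -0.3  0.5] gap 0.0005 
 shift(now) [ -6.1 -12.4  -5.6] shift(target axes) [ -7.6 -11.8  -5.1] turn [ 0.025 -0.03   0.107]
```

>>> carry_out(moves=[[0,-8,0,0,0,0],[0,-8,0,0,0,0],[0,-6,0,0,0,0],[0,-6,0,0,0,0]])

```text
clock: 3.9
position: [0.4078, -0.2874, 0.0806]
orientation: [3.086, 0.179, 0.057]
ft_force: [-19.6, -54.0, -18.1]
finger_gap: 0.0005
```

>>> carry_out(moves=[[0,-6,0,0,0,0],[0,-6,0,0,0,0],[0,-6,0,0,0,0]])

```text
clock: 4.15
position: [0.4079, -0.288, 0.0808]
orientation: [3.055, 0.188, 0.068]
ft_force: [-15.4, -44.3, -11.6]
finger_gap: 0.0008
```

```bash
python3 - <<'E'
from h import *
plan([.4,-.35,.14],-90)
t=eyes.grab_frame("top");lever(t)
E
```

```text
at [ 0.4079 -0.288   0.0808] t 4.15 F [-15.4 -44.3 -11.6] gap 0.0008 
 shift(now) [-13.2  65.2 -54.6] shift(target axes) [ -7.9  62.  -59.2] turn [ 0.08  -0.045  0.123]
lever 239 (array([ 463.9, -273.1]), 81.3, 22.0, -0.7)
```

>>> carry_out(moves=[[0,10,0,0.04,-0.02,0],[0,20,0,0.04,-0.02,0],[0,0,-35,0,0,0.0],[0,0,-40,0,0,-0.12],[0,0,-40,0,0,-0.12]])

```text
clock: 4.62
position: [0.4064, -0.3159, 0.1878]
orientation: [-3.069, -0.567, 0.03]
ft_force: [0.5, -0.7, -0.3]
finger_gap: 0.0006
```

>>> carry_out(moves=[[0,0,0,0,0,-0.12],[0,0,0,0,0,-0.12],[0,0,0,0,0,-0.12],[0,0,0,0,0,-0.12],[0,0,0,0,0,-0.12]], grip=0)

```text
clock: 5.03
position: [0.4112, -0.3161, 0.1963]
orientation: [-2.751, -1.488, 0.008]
ft_force: [-0.4, 0.3, 0.2]
finger_gap: 0.0305
```

>>> carry_out(moves=[[0,0,0,0,0,-0.12],[0,0,0,0,0,-0.12],[0,0,0,0,0,-0.12],[0,0,0,0,0,-0.12],[0,0,0,0,0,-0.12]])

```text
clock: 5.45
position: [0.4113, -0.3117, 0.195]
orientation: [-2.157, -2.258, -0.001]
ft_force: [-0.5, 0.8, 0.2]
finger_gap: 0.0636
```

```bash
python3 - <<'E'
from h import *
plan([.5685,.0495,.2],0)
t=eyes.grab_frame("top");lever(t);bars(t)
C=cloud(t);x,y,z=C[...,0],C[...,1],C[...,2]
for a,b in((.04,.053),(.113,.13)):
  q=C[(t["depth"]>0)&(x>.5)&(x<.64)&(y>0)&(y<.1)&(z>a)&(z<b)];print(rect(q),q[:,2].mean())
E
```

```text
at [ 0.4113 -0.3117  0.195 ] t 5.45 F [-0.5  0.8  0.2] gap 0.0636 
 shift(now) [353.6 173.6  -2.2] shift(target axes) [361.2 157.2  -5. ] turn [-0.013 -0.014  0.046]
lever 417 (array([ 439.4, -272.8]), 130.3, 22.9, -0.9)
bar 0.77 205 top 0.031 (array([484.9, 292.4]), 67.9, 26.6, -26.4)
bar 0.57 211 top 0.031 (array([572.1, 159.2]), 67.9, 27.5, -30.1)
bar 0.56 229 top 0.0307 (array([467.8, 171.9]), 69.8, 27.8, 6.1)
bar 0.55 189 top 0.0315 (array([598.1, 275.2]), 67.0, 25.1, -28.5)
(array([568.4,  49.5]), 98.1, 39.1, 0.2) 0.04386383677925057
(array([569.2,  49.4]), 24.1, 20.8, 0.5) 0.12090047924529469
```

>>> carry_out(moves=[[36,17,0,-0.006,-0.006,0.023],[36,16,0,-0.006,-0.006,0.023],[36,16,0,0,0,0],[36,16,0,0,0,0],[36,16,0,0,0,0]])

```text
clock: 5.97
position: [0.4934, -0.1308, 0.1949]
orientation: [-2.269, -2.173, 0.0]
ft_force: [0.9, -0.2, 0.0]
finger_gap: 0.0877
```

>>> carry_out(moves=[[36,16,0,0,0,0],[36,16,0,0,0,0],[36,16,0,0,0,0],[36,16,0,0,0,0],[36,16,0,0,0,0]])

```text
clock: 6.38
position: [0.584, 0.0566, 0.1946]
orientation: [-2.294, -2.144, 0.001]
ft_force: [0.7, -1.0, 0.1]
finger_gap: 0.0874
```

>>> carry_out(moves=[[0,0,0,0,0,0],[0,0,0,0,0,0]])

```text
clock: 6.55
position: [0.5867, 0.0645, 0.1943]
orientation: [-2.295, -2.143, -0.003]
ft_force: [-0.5, 0.1, 0.1]
finger_gap: 0.0878
```

```bash
python3 - <<'E'
from h import *
plan([.5685,.0495,.077],0.3)
w=eyes.grab_frame("wrist");save(w,"w0.png");C=cloud(w);x,y,z=C[...,0],C[...,1],C[...,2]
for a,b in((.04,.053),(.113,.13)):
  q=C[(w["depth"]>0)&(x>.5)&(x<.64)&(y>0)&(y<.1)&(z>a)&(z<b)]
  if len(q)>5:print(len(q),rect(q),q[:,2].mean())
E
```

```text
at [0.5867 0.0645 0.1943] t 6.55 F [-0.5  0.1  0.1] gap 0.0878 
 shift(now) [-16.5 -17.2 117.3] shift(target axes) [-14.9 -18.3 117.3] turn [ 0.    -0.003 -0.074]
865 (array([570.9,  53.1]), 100.2, 40.5, 1.8) 0.044386282480785653
928 (array([571.,  53.]), 26.0, 24.8, 4.1) 0.1210584695832659
```

View pics/w0.png

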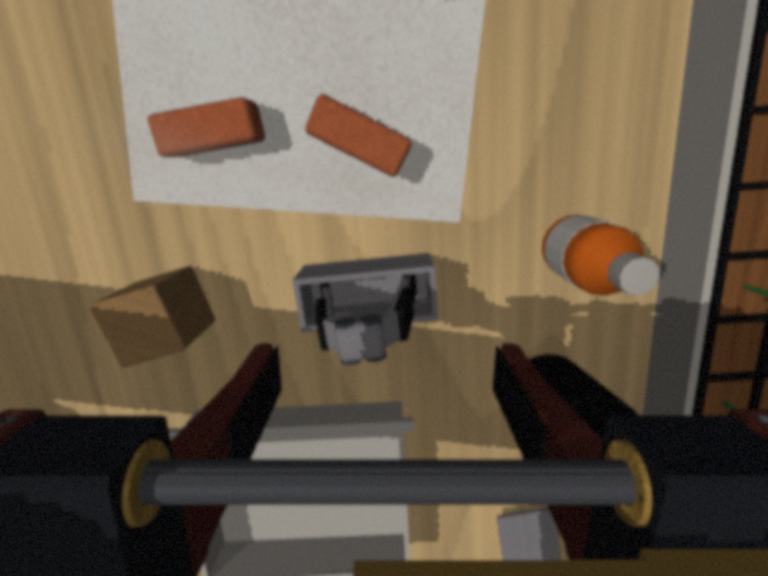

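>>> carry_out(moves=[[-14,-16.5,10,0,0,-0.07],[0,0,25,0,0,0],[0,0,25,0,0,0],[0,0,25,0,0,0],[0,0,0,0,0,0]])

```text
clock: 7.02
position: [0.5674, 0.0469, 0.1088]
orientation: [2.232, 2.21, 0.008]
ft_force: [-1.0, -0.5, 0.7]
finger_gap: 0.0874
```

```bash
python3 - <<'E'
from h import *
plan([.570,.051,.077],0.5)
E
```

```text
at [0.5674 0.0469 0.1088] t 7.0167 F [-1.  -0.5  0.7] gap 0.0874 
 shift(now) [ 4.   2.4 31.8] shift(target axes) [ 4.1  2.6 31.8] turn [ 0.004 -0.003 -0.019]
```

>>> carry_out(moves=[[4,2.5,10,0,0,-0.019],[0,0,20,0,0,0],[0,0,2,0,0,0],[0,0,0,0,0,0]])

```text
clock: 7.35
position: [0.5705, 0.0483, 0.0777]
orientation: [2.217, 2.224, 0.009]
ft_force: [-0.5, 0.1, -0.3]
finger_gap: 0.0882
```

>>> carry_out(moves=[[0,0,0,0,0,0],[0,0,0,0,0,0],[0,0,0,0,0,0],[0,0,0,0,0,0],[0,0,0,0,0,0]], grip=0.37, squeeze=25)

```text
clock: 7.77
position: [0.573, 0.0482, 0.0823]
orientation: [2.215, 2.221, 0.016]
ft_force: [0.1, -0.9, -0.6]
finger_gap: 0.0582
```

>>> carry_out(moves=[[0,0,0,0,0,0],[0,0,0,0,0,0]])

```text
clock: 7.93
position: [0.5734, 0.0483, 0.0831]
orientation: [2.214, 2.22, 0.017]
ft_force: [-0.4, -0.2, -0.7]
finger_gap: 0.0561
```

```bash
python3 - <<'E'
from h import *
plan([.570,.051,.077],0.5)
E
```

```text
at [0.5734 0.0483 0.0831] t 7.9333 F [-0.4 -0.2 -0.7] gap 0.0561 
 shift(now) [ 2.7 -3.5  6. ] shift(target axes) [ 2.8 -3.4  6.1] turn [ 0.012 -0.004 -0.006]
```

>>> carry_out(moves=[[0,0,-10,0,0,0],[0,0,-20,0,0,0],[0,0,-25,0,0,0],[0,0,-25,0,0,0],[0,0,-20,0,0,0]])

```text
clock: 8.35
position: [0.5683, 0.0478, 0.1837]
orientation: [-2.217, -2.224, -0.003]
ft_force: [1.0, 0.4, -1.8]
finger_gap: 0.0557
```

>>> carry_out(moves=[[0,0,-10,0,0,0],[0,0,0,0,0,0],[0,0,0,0,0,0]])

```text
clock: 8.6
position: [0.5707, 0.048, 0.2001]
orientation: [2.215, 2.222, 0.014]
ft_force: [-0.2, 0.3, -0.7]
finger_gap: 0.0557
```

```bash
python3 - <<'E'
from h import *
plan([.570,.051,.2],0)
d=eyes.grab_frame("side");cv2.imwrite("pics/s2.png",cv2.cvtColor(cv2.resize(d["frame"][80:300,130:390],None,fx=3,fy=3,interpolation=cv2.INTER_CUBIC),cv2.COLOR_RGB2BGR))
C=cloud(d)
for m in trace("tongs",d)[:2]:
    q=C[m["pixels"]&(d["depth"]>0)];print(m["conf"],m["bbox"],np.percentile(q,[1,50,99],axis=0).round(3))
E
```

```text
at [0.5707 0.048  0.2001] t 8.6 F [-0.2  0.3 -0.7] gap 0.0557 
 shift(now) [ 3.  -0.7  0.1] shift(target axes) [ 3.  -0.7  0.1] turn [ 0.009 -0.003  0.003]
0.59 [228.3, 140.5, 24.5, 43.8] [[ 0.542 -0.344  0.001]
 [ 0.575  0.059  0.204]
 [ 0.676  0.065  0.246]]
0.55 [284.6, 136.2, 42.0, 12.9] [[ 0.378 -0.346  0.04 ]
 [ 0.437 -0.264  0.094]
 [ 0.504 -0.256  0.101]]
```

View pics/s2.png

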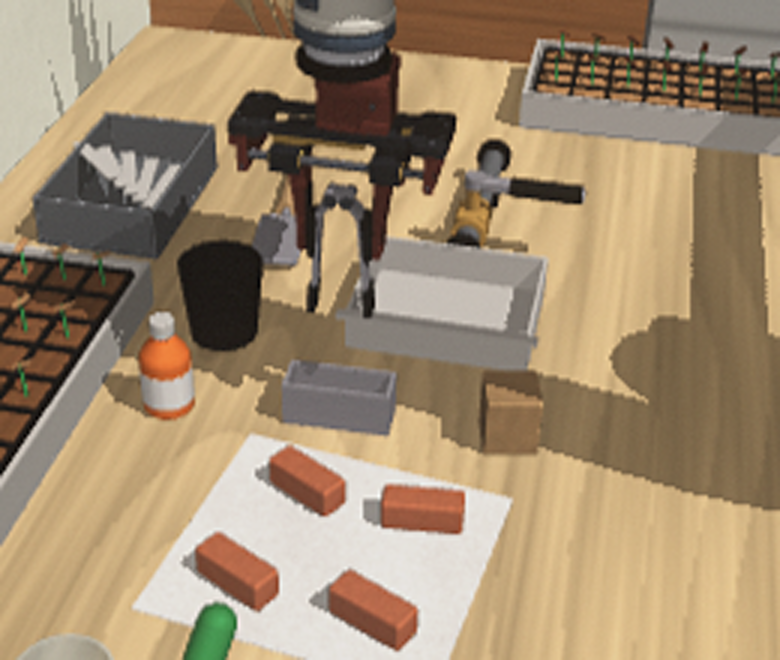

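The side view shows the tongs hanging upright between the fingers (crop 340,240). The lever lies across the pipe and all four bars are in place. Next I measure the tip height.

```bash
python3 - <<'E'
from h import *
d=eyes.grab_frame("side");C=cloud(d);x,y,z=C[...,0],C[...,1],C[...,2]
M=(d["depth"]>0)&(x>.52)&(x<.62)&(y>.02)&(y<.09)&(z>.09)&(z<.25)
for lo in np.arange(.105,.25,.008):
    q=C[M&(z>=lo)&(z<lo+.008)]
    if len(q): print(lo.round(3),len(q),q[:,0].min().round(3),q[:,0].max().round(3),np.median(q[:,1]).round(3))
print(np.sort(z[M])[:12].round(4))
t=eyes.grab_frame("top");bars(t)
plan([.572,.159,.2],60)
E
```

```text
0.121 12 0.541 0.598 0.06
0.129 20 0.541 0.597 0.059
0.137 22 0.541 0.594 0.059
0.145 25 0.541 0.596 0.056
0.153 15 0.544 0.593 0.059
0.161 16 0.544 0.592 0.058
0.169 15 0.546 0.591 0.059
0.177 19 0.544 0.603 0.06
0.185 47 0.533 0.606 0.059
0.193 52 0.533 0.606 0.059
0.201 49 0.532 0.606 0.057
0.209 48 0.532 0.605 0.058
0.217 73 0.531 0.608 0.057
0.225 60 0.53 0.607 0.057
0.233 67 0.528 0.61 0.058
0.241 84 0.527 0.61 0.056
0.249 2 0.535 0.599 0.06
[0.1236 0.1242 0.1262 0.1264 0.1268 0.127  0.1274 0.1279 0.128  0.1284
 0.1287 0.1287]
bar 0.63 212 top 0.0309 (array([485.3, 292.1]), 66.7, 27.3, -26.1)
at [0.5698 0.0479 0.1983] t 8.85 F [ 0.8  0.3 -2.1] gap 0.0556 
 shift(now) [111.1   2.5  -1.4] shift(target axes) [53.7 97.3 -1.7] turn [ 0.007  0.    -1.044]
```

>>> carry_out(moves=[[25,0,0,0,0,0],[36,0,0,0,0,0],[32,0,0,0,0,0],[18,0,0,0,0,0],[0,0,0,0,0,-0.1]])

```text
clock: 9.27
position: [0.5678, 0.161, 0.1932]
orientation: [-2.109, -2.325, 0.001]
ft_force: [-0.5, -0.4, -0.7]
finger_gap: 0.0554
```

>>> carry_out(moves=[[0,0,0,0,0,-0.12],[0,0,0,0,0,-0.12],[0,0,0,0,0,-0.12],[0,0,0,0,0,-0.12],[0,0,0,0,0,-0.12]])

```text
clock: 9.68
position: [0.5648, 0.1635, 0.1869]
orientation: [-1.287, -2.854, 0.009]
ft_force: [0.2, 0.8, -0.6]
finger_gap: 0.0556
```

>>> carry_out(moves=[[0,0,0,0,0,-0.12],[0,0,0,0,0,-0.12],[0,0,0,0,0,-0.1],[0,0,0,0,0,0]])

```text
clock: 10.02
position: [0.5626, 0.1631, 0.182]
orientation: [-0.753, -3.031, 0.012]
ft_force: [-0.7, -0.9, -0.6]
finger_gap: 0.0556
```

```bash
python3 - <<'E'
from h import *
plan([.572,.1595,.083],60)
w=eyes.grab_frame("wrist");save(w,"w1.png");bars(w)
E
```

```text
at [0.5626 0.1631 0.182 ] t 10.0167 F [-0.7 -0.9 -0.6] gap 0.0556 
 shift(now) [-11.6   2.5  98.8] shift(target axes) [-9.9  1.6 99. ] turn [-0.012 -0.016  0.036]
bar 0.94 2032 top 0.0305 (array([469. , 175.8]), 69.5, 28.0, 5.8)
bar 0.92 2362 top 0.0304 (array([486.7, 296.1]), 69.4, 28.6, -24.9)
bar 0.74 1707 top 0.0303 (array([600.3, 279.6]), 68.0, 27.2, -28.3)
bar 0.57 1576 top 0.0304 (array([573. , 163.4]), 69.1, 28.0, -30.2)
bar 0.52 753 top 0.2078 (array([551.2, 148.8]), 21.3, 12.0, -33.4)
```

View pics/w1.png

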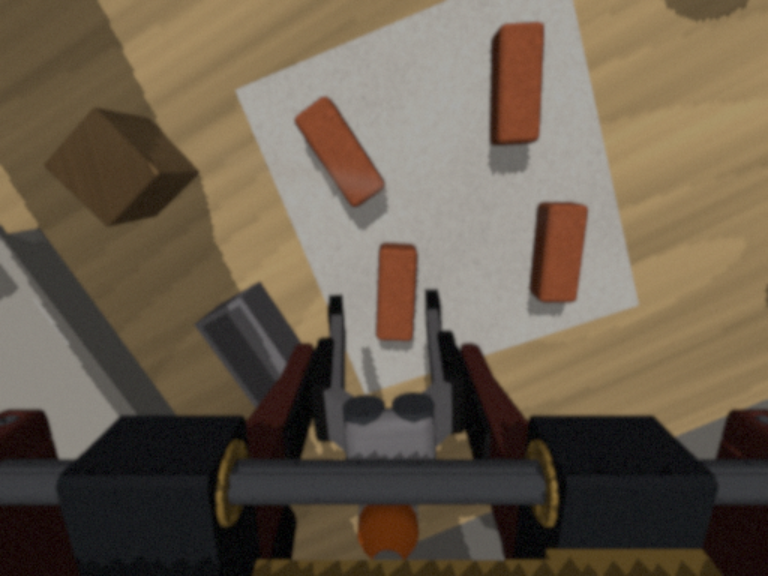

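>>> carry_out(moves=[[0,0,0,-0.012,-0.016,0.036],[-9.6,3.1,10,0,0,0],[0,0,25,0,0,0],[0,0,25,0,0,0],[0,0,0,0,0,0]])

```text
clock: 10.53
position: [0.5741, 0.1611, 0.1208]
orientation: [0.851, 3.021, 0.002]
ft_force: [-0.7, -0.3, -1.4]
finger_gap: 0.0553
```

```bash
python3 - <<'E'
from h import *
plan([.5725,.161,.083],60)
E
```

```text
at [0.5741 0.1611 0.1208] t 10.5333 F [-0.7 -0.3 -1.4] gap 0.0553 
 shift(now) [ 1.4 -1.  37.8] shift(target axes) [ 1.3 -0.9 37.8] turn [ 0.002  0.003 -0.026]
```

>>> carry_out(moves=[[1.3,-0.9,12,0,0,-0.02],[0,0,15,0,0,0],[0,0,8,0,0,0],[0,0,0,0,0,0]])

```text
clock: 10.87
position: [0.573, 0.1611, 0.0857]
orientation: [0.834, 3.027, 0.001]
ft_force: [-0.9, 0.2, 0.2]
finger_gap: 0.0557
```

>>> carry_out(moves=[[0,0,0,0,0,0],[0,0,0,0,0,0],[0,0,0,0,0,0]], grip=0.55, squeeze=30)

```text
clock: 11.12
position: [0.574, 0.1614, 0.0878]
orientation: [0.837, 3.024, 0.003]
ft_force: [0.4, 0.0, -1.9]
finger_gap: 0.0483
```

```bash
python3 - <<'E'
from h import *
plan([.5725,.161,.083],60)
E
```

```text
at [0.574  0.1614 0.0878] t 11.1167 F [ 0.4  0.  -1.9] gap 0.0483 
 shift(now) [ 1.  -1.1  4.8] shift(target axes) [ 1.1 -1.1  4.8] turn [ 0.003  0.003 -0.016]
```

>>> carry_out(moves=[[0,0,-10,0,0,0],[0,0,-22,0,0,0],[0,0,-25,0,0,-0.1],[0,0,-20,0,0,-0.1],[0,0,-10,0,0,-0.1]])

```text
clock: 11.53
position: [0.5727, 0.1612, 0.1808]
orientation: [0.363, 3.119, 0.001]
ft_force: [-0.1, 0.4, -0.7]
finger_gap: 0.0484
```

>>> carry_out(moves=[[0,0,0,0,0,-0.1],[0,0,0,0,0,-0.1],[0,0,0,0,0,0]])

```text
clock: 11.78
position: [0.5757, 0.162, 0.1899]
orientation: [0.029, 3.128, 0.005]
ft_force: [0.3, -0.6, -1.3]
finger_gap: 0.0477
```

```bash
python3 - <<'E'
from h import *
plan([.541,-.165,.17],89)
d=eyes.grab_frame("side");cv2.imwrite("pics/s3.png",cv2.cvtColor(cv2.resize(d["frame"][80:300,130:390],None,fx=3,fy=3,interpolation=cv2.INTER_CUBIC),cv2.COLOR_RGB2BGR))
bars(d);C=cloud(d);s=ctrl.read_state()["position"]
for m in trace("bar0",d):
    q=C[m["pixels"]&(d["depth"]>0)]
    if abs(q[:,2].mean()-.1)<.07 and np.median(q[:,2])>.04: print("held bar z",m["conf"],np.percentile(q[:,2],[1,5,50,95,99]).round(4),"tcp",s)
E
```

```text
at [0.5757 0.162  0.1899] t 11.7833 F [ 0.3 -0.6 -1.3] gap 0.0477 
 shift(now) [  28.9 -327.6   18.4] shift(target axes) [  29.  -327.5   19.9] turn [ 0.003  0.013 -0.001]
bar 0.79 274 top 0.0332 (array([486.5, 296.5]), 69.6, 27.7, -25.4)
bar 0.76 238 top 0.0332 (array([504.2, 199.9]), 68.9, 31.5, 4.7)
bar 0.75 236 top 0.0332 (array([600.1, 281.3]), 67.3, 26.2, -28.5)
bar 0.58 158 top 0.1363 (array([575.5, 164.6]), 69.0, 34.2, 1.8)
held bar z 0.58 [0.0033 0.108  0.131  0.1371 0.1404] tcp [0.57550974 0.16194367 0.18917254]
```

View pics/s3.png

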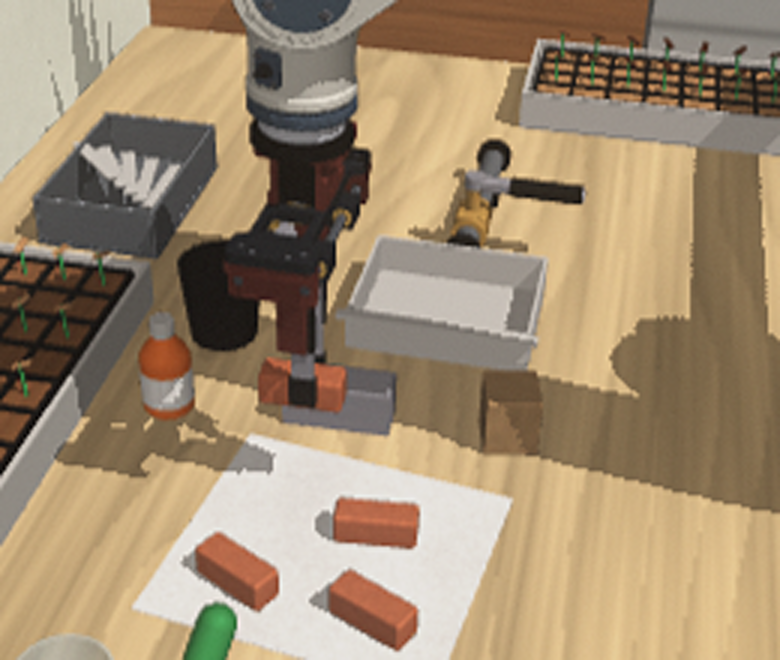

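>>> carry_out(moves=[[3,-20,3,0,0.013,0],[3,-36,3,0,0,0],[4,-38,3,0,0,0],[4,-38,0,0,0,0],[4,-38,0,0,0,0]])

```text
clock: 12.35
position: [0.5522, -0.0058, 0.1782]
orientation: [-0.044, -3.14, -0.008]
ft_force: [1.3, -1.3, -1.4]
finger_gap: 0.0481
```

>>> carry_out(moves=[[3,-38,0,0,0,0],[3,-38,0,0,0,0],[3,-35,0,0,0,0],[1,-25,0,0,0,0],[0,-12,0,0,0,0]])

```text
clock: 12.77
position: [0.5331, -0.164, 0.1763]
orientation: [-0.071, -3.135, -0.008]
ft_force: [-0.0, 0.2, -1.2]
finger_gap: 0.0483
```

>>> carry_out(moves=[[0,0,0,0,0,0],[0,0,0,0,0,0]])

```text
clock: 12.93
position: [0.5321, -0.167, 0.1759]
orientation: [-0.085, -3.134, -0.008]
ft_force: [-0.1, 0.7, -0.4]
finger_gap: 0.0481
```

```bash
python3 - <<'E'
from h import *
plan([.542,-.163,.091],89)
w=eyes.grab_frame("wrist");save(w,"w2.png");C=cloud(w);x,y,z=C[...,0],C[...,1],C[...,2]
q=C[(w["depth"]>0)&(x>.38)&(x<.62)&(y>-.225)&(y<-.03)&(z>.038)&(z<.052)];print(len(q),rect(q),np.percentile(q,[2,98],axis=0).round(3))
E
```

```text
at [ 0.5321 -0.167   0.1759] t 12.9333 F [-0.1  0.7 -0.4] gap 0.0481 
 shift(now) [-10.2   4.1  84.8] shift(target axes) [-9.8  4.2 84.9] turn [ 0.005 -0.007 -0.037]
6024 (array([ 497.7, -135.9]), 199.9, 178.1, -0.9) [[ 0.405 -0.22   0.039]
 [ 0.59  -0.048  0.049]]
```

View pics/w2.png

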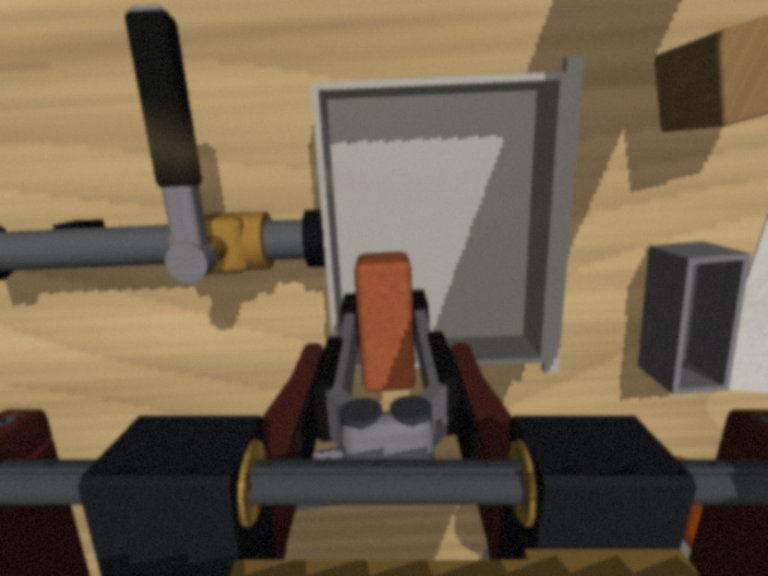

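>>> carry_out(moves=[[-10,4,10,0.005,-0.007,-0.037],[0,0,20,0,0,0],[0,0,20,0,0,0],[0,0,10,0,0,0],[0,0,0,0,0,0]])

```text
clock: 13.4
position: [0.5468, -0.1565, 0.1127]
orientation: [0.006, 3.136, -0.001]
ft_force: [-0.3, 1.0, -1.4]
finger_gap: 0.0485
```

```bash
python3 - <<'E'
from h import *
plan([.542,-.163,.091],89)
E
```

```text
at [ 0.5468 -0.1565  0.1127] t 13.4 F [-0.3  1.  -1.4] gap 0.0485 
 shift(now) [ 4.9 -6.5 21.6] shift(target axes) [ 4.7 -6.6 21.7] turn [-0.001  0.005  0.013]
```

>>> carry_out(moves=[[4,-6,8,0,0.005,0.013],[0,0,10,0,0,0],[0,0,2,0,0,0],[0,0,0,0,0,0]])

```text
clock: 13.73
position: [0.5436, -0.1607, 0.0908]
orientation: [-0.022, -3.141, 0.001]
ft_force: [-0.5, -0.6, -1.5]
finger_gap: 0.0482
```

```bash
python3 - <<'E'
from h import *
plan([.542,-.163,.091],89)
E
```

```text
at [ 0.5436 -0.1607  0.0908] t 13.7333 F [-0.5 -0.6 -1.5] gap 0.0482 
 shift(now) [ 1.6 -2.3 -0.2] shift(target axes) [ 1.6 -2.3 -0.2] turn [-0.001 -0.     0.004]
```

>>> carry_out(moves=[[0,0,1,0,0,0],[0,0,0,0,0,0],[0,0,0,0,0,0]], grip=0.385)

```text
clock: 13.98
position: [0.5444, -0.1612, 0.0907]
orientation: [0.022, 3.14, -0.002]
ft_force: [0.7, -0.5, 0.0]
finger_gap: 0.0539
```

>>> carry_out(moves=[[0,0,-10,0,0,0],[0,0,-20,0,0,0],[0,0,-25,0,0,0],[0,0,-25,0,0,0],[0,0,-12,0,0,0]])

```text
clock: 14.4
position: [0.5427, -0.161, 0.1871]
orientation: [-0.023, -3.139, -0.0]
ft_force: [1.2, 0.4, -0.4]
finger_gap: 0.0542
```

>>> carry_out(moves=[[4,25,0,0,0,0],[4,36,0,0,0,0],[5,38,0,0,0,0],[5,38,0,0,0,0],[5,38,0,0,0,0]], grip=0.365)

```text
clock: 14.82
position: [0.5282, 0.012, 0.1987]
orientation: [0.041, 3.124, -0.008]
ft_force: [0.2, -0.2, -2.0]
finger_gap: 0.0559
```

>>> carry_out(moves=[[5,38,0,0,0,-0.05],[5,38,0,0,0,-0.05],[4,36,0,0,0,0],[2,30,0,0,0,0],[0,12,0,0,0,0]])

```text
clock: 15.23
position: [0.5052, 0.1762, 0.2049]
orientation: [-0.124, 3.112, -0.005]
ft_force: [0.5, -0.4, -0.9]
finger_gap: 0.0558
```

```bash
python3 - <<'E'
from h import *
t=eyes.grab_frame("top");print("top");bars(t);lever(t)
t=eyes.grab_frame("side");print("side");bars(t);cv2.imwrite("pics/s4.png",cv2.cvtColor(cv2.resize(t["frame"][80:300,130:390],None,fx=3,fy=3,interpolation=cv2.INTER_CUBIC),cv2.COLOR_RGB2BGR))
w=eyes.grab_frame("wrist");print("wrist");bars(w)
plan([.5045,.2,.084],95)
E
```

```text
top
bar 0.77 221 top 0.0356 (array([ 542.5, -163.8]), 67.7, 27.6, 2.6)
lever 419 (array([ 439.4, -271.5]), 130.1, 21.8, -2.0)
side
bar 0.98 216 top 0.0332 (array([503.4, 202.2]), 67.2, 27.9, 3.3)
bar 0.95 244 top 0.0332 (array([600.4, 281.2]), 69.0, 28.8, -27.4)
bar 0.92 258 top 0.0331 (array([486.6, 297.1]), 69.8, 28.1, -25.9)
bar 0.33 132 top 0.0989 (array([ 441.2, -269. ]), 126.3, 26.4, 1.8)
wrist
bar 0.91 647 top 0.0301 (array([588.1, 285.8]), 41.5, 27.6, -26.7)
bar 0.68 1244 top 0.0304 (array([503.6, 201.2]), 68.8, 27.3, 5.3)
bar 0.68 1474 top 0.0302 (array([486.7, 295.1]), 69.1, 27.5, -25.5)
bar 0.43 2152 top 0.2465 (array([495.9, 173.4]), 25.9, 16.7, -84.2)
at [0.5059 0.1719 0.2038] t 15.5333 F [ 0.7 -0.1 -1.5] gap 0.0559 
 shift(now) [  2.3  28.8 119.6] shift(target axes) [ -1.1  28.2 119.8] turn [-0.006  0.026 -0.011]
```

View pics/s4.png

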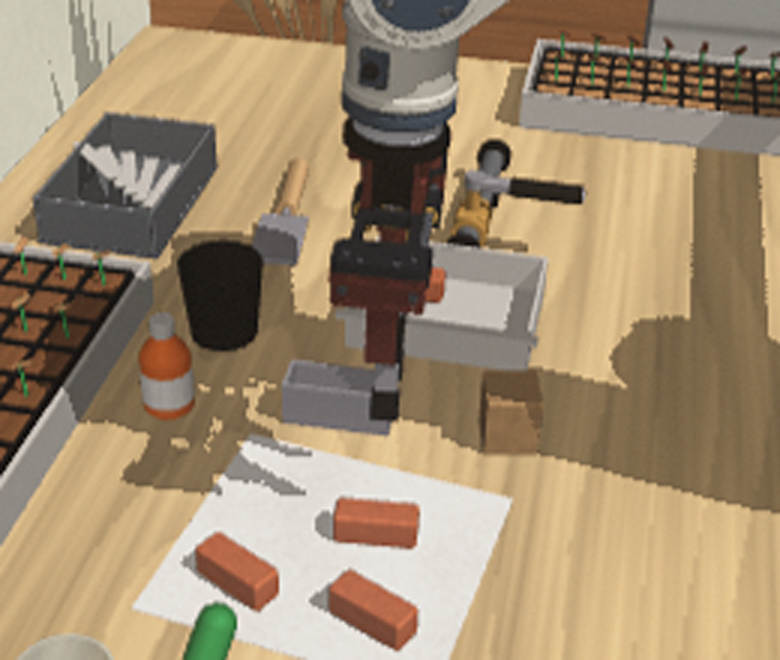

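>>> carry_out(moves=[[0,18,10,-0.006,0.026,-0.011],[0,8,25,0,0,0],[0,0,30,0,0,0],[0,0,18,0,0,0],[0,0,0,0,0,0]])

```text
clock: 15.95
position: [0.5081, 0.1928, 0.121]
orientation: [-0.122, 3.134, 0.003]
ft_force: [-1.3, 0.2, -0.9]
finger_gap: 0.0559
```

```bash
python3 - <<'E'
from h import *
plan([.5035,.2015,.083],95)
E
```

```text
at [0.5081 0.1928 0.121 ] t 15.95 F [-1.3  0.2 -0.9] gap 0.0559 
 shift(now) [ 4.1  9.  38. ] shift(target axes) [ 3.8  9.1 38. ] turn [ 0.002  0.005 -0.01 ]
```

>>> carry_out(moves=[[4,9,2,0.002,0.005,-0.01],[0,0,14,0,0,0],[0,0,15,0,0,0],[0,0,9,0,0,0],[0,0,0,0,0,0]])

```text
clock: 16.37
position: [0.5057, 0.2, 0.0835]
orientation: [-0.13, 3.137, 0.0]
ft_force: [-0.1, 0.1, -1.0]
finger_gap: 0.056
```

```bash
python3 - <<'E'
from h import *
plan([.5035,.2015,.083],95)
E
```

```text
at [0.5057 0.2    0.0835] t 16.3667 F [-0.1  0.1 -1. ] gap 0.056 
 shift(now) [2.  1.7 0.5] shift(target axes) [2.  1.7 0.5] turn [ 0.     0.002 -0.005]
```

>>> carry_out(moves=[[1,1.5,0.5,0,0,0],[0,0,0,0,0,0],[0,0,0,0,0,0],[0,0,0,0,0,0]], grip=0.55)

```text
clock: 16.7
position: [0.5059, 0.202, 0.0859]
orientation: [-0.129, 3.134, 0.002]
ft_force: [0.2, -0.4, -1.2]
finger_gap: 0.0485
```

>>> carry_out(moves=[[0,0,-10,0,0,0],[0,0,-22,0,0,0],[0,0,-25,0,0,0.05],[0,0,-22,0,0,0.05],[0,0,-10,0,0,0]])

```text
clock: 17.12
position: [0.5039, 0.2013, 0.1796]
orientation: [0.034, 3.14, 0.0]
ft_force: [-0.7, 0.3, -1.2]
finger_gap: 0.0483
```

>>> carry_out(moves=[[4,-20,0,0,0,0],[5,-36,0,0,0,0],[6,-38,0,0,0,0],[6,-38,0,0,0,0],[6,-38,0,0,0,0]])

```text
clock: 17.53
position: [0.4782, 0.0337, 0.1864]
orientation: [0.005, 3.124, 0.009]
ft_force: [1.3, 0.5, -2.2]
finger_gap: 0.0482
```

>>> carry_out(moves=[[6,-38,0,0,0,0],[6,-38,0,0,0,0],[6,-36,0,0,0,0],[4,-32,0,0,0,0],[2,-20,0,0,0,0]])

```text
clock: 17.95
position: [0.4508, -0.1397, 0.1877]
orientation: [-0.008, 3.121, 0.006]
ft_force: [0.4, 1.0, -1.2]
finger_gap: 0.0478
```

>>> carry_out(moves=[[0,-10,0,0,0,0],[0,0,0,0,0,0],[0,0,0,0,0,0]])

```text
clock: 18.2
position: [0.4498, -0.1547, 0.1889]
orientation: [-0.004, 3.119, 0.004]
ft_force: [0.2, 0.3, -2.6]
finger_gap: 0.0483
```

```bash
cat >> h.py <<'E'
def held():
    d=eyes.grab_frame("side");C=cloud(d);s=ctrl.read_state()["position"]
    for m in trace("bar0",d):
        q=C[m["pixels"]&(d["depth"]>0)]
        q=q[np.linalg.norm(q[:,:2]-s[:2],axis=1)<.05]
        if len(q)>30: print("held?",round(m["conf"],2),len(q),"z",np.percentile(q[:,2],[5,50,95]).round(4),rect(q),"tcp-bottom",(s[2]-(np.percentile(q[:,2],95)-.0035-.030)).round(4))
E
python3 - <<'E'
from h import *
plan([.454,-.160,.091],89); held()
E
```

```text
at [ 0.4498 -0.1547  0.1889] t 18.2 F [ 0.2  0.3 -2.6] gap 0.0483 
 shift(now) [-2.  -5.5 97.9] shift(target axes) [-4.3 -5.2 97.9] turn [0.003 0.023 0.02 ]
held? 0.59 487 z [0.0041 0.0072 0.0455] (array([ 451.8, -161.3]), 92.7, 86.3, -0.9) tcp-bottom 0.1769
held? 0.45 136 z [0.1151 0.1313 0.1394] (array([ 449.9, -150.4]), 64.3, 26.2, -0.8) tcp-bottom 0.083
```

>>> carry_out(moves=[[-4,-5,10,0.003,0.023,0.02],[0,0,25,0,0,0],[0,0,25,0,0,0],[0,0,12,0,0,0],[0,0,0,0,0,0]])

```text
clock: 18.72
position: [0.4572, -0.154, 0.1165]
orientation: [0.012, 3.138, -0.002]
ft_force: [-0.1, -0.1, -1.8]
finger_gap: 0.0482
```

```bash
python3 - <<'E'
from h import *
plan([.454,-.160,.0895],89)
E
```

```text
at [ 0.4572 -0.154   0.1165] t 18.7167 F [-0.1 -0.1 -1.8] gap 0.0482 
 shift(now) [ 3.2 -5.9 27. ] shift(target axes) [ 3.1 -6.  27. ] turn [-0.001  0.004  0.01 ]
```

>>> carry_out(moves=[[3,-6,3,0,0.004,0.01],[0,0,12,0,0,0],[0,0,10,0,0,0],[0,0,3,0,0,0],[0,0,0,0,0,0]])

```text
clock: 19.13
position: [0.4554, -0.1584, 0.0892]
orientation: [0.021, 3.141, -0.003]
ft_force: [0.6, -0.5, -1.8]
finger_gap: 0.048
```

```bash
python3 - <<'E'
from h import *
plan([.454,-.160,.0895],89)
E
```

```text
at [ 0.4554 -0.1584  0.0892] t 19.1333 F [ 0.6 -0.5 -1.8] gap 0.048 
 shift(now) [ 1.4 -1.6 -0.3] shift(target axes) [ 1.4 -1.7 -0.3] turn [-0.002  0.001  0.004]
```

>>> carry_out(moves=[[0,0,0.5,0,0,0],[0,0,0,0,0,0],[0,0,0,0,0,0]], grip=0.385)

```text
clock: 19.38
position: [0.4562, -0.1587, 0.09]
orientation: [0.021, 3.139, -0.004]
ft_force: [-0.4, 0.5, -1.1]
finger_gap: 0.0542
```

>>> carry_out(moves=[[0,0,-10,0,0,0],[0,0,-20,0,0,0],[0,0,-25,0,0,0],[0,0,-25,0,0,0],[0,0,-12,0,0,0]])

```text
clock: 19.8
position: [0.4544, -0.158, 0.1866]
orientation: [-0.021, -3.14, 0.002]
ft_force: [0.7, 0.2, -0.8]
finger_gap: 0.0543
```

>>> carry_out(moves=[[-2,25,0,0,0,0],[-2,36,0,0,0,0],[-3,38,0,0,0,0],[-3,38,0,0,0,0],[-3,38,0,0,0,0]], grip=0.365)

```text
clock: 20.22
position: [0.4748, 0.0155, 0.1973]
orientation: [0.04, 3.125, -0.009]
ft_force: [0.7, 0.1, -1.6]
finger_gap: 0.0558
```

>>> carry_out(moves=[[-3,38,0,0,0,0],[-3,38,0,0,0,0],[-3,38,0,0,0,0],[-3,38,0,0,0,0],[-3,38,0,0,0,0]])

```text
clock: 20.63
position: [0.4946, 0.2146, 0.2036]
orientation: [0.042, 3.118, -0.007]
ft_force: [-0.5, 0.2, -0.4]
finger_gap: 0.056
```

>>> carry_out(moves=[[-2,35,0,0,0,0.1],[0,25,0,0,0,0.11],[0,0,0,0,0,0.11],[0,0,0,0,0,0.11],[0,0,0,0,0,0]])

```text
clock: 21.05
position: [0.501, 0.2874, 0.21]
orientation: [0.72, 3.027, 0.013]
ft_force: [-0.2, 0.2, -1.2]
finger_gap: 0.0558
```

```bash
python3 - <<'E'
from h import *
t=eyes.grab_frame("top");print("top");bars(t);lever(t)
w=eyes.grab_frame("wrist");print("wrist");bars(w)
plan([.4867,.296,.083],64.5)
E
```

```text
top
bar 0.84 198 top 0.0353 (array([ 452.4, -160.7]), 64.2, 25.3, 4.4)
bar 0.78 231 top 0.0353 (array([ 541.5, -163.9]), 69.9, 27.4, 2.3)
lever 417 (array([ 439.3, -271.3]), 129.9, 22.4, -1.8)
wrist
bar 0.86 1465 top 0.0304 (array([486.2, 296.5]), 69.2, 27.8, -25.2)
bar 0.75 417 top 0.0304 (array([591.7, 278.2]), 56.1, 15.9, -28.2)
bar 0.43 2103 top 0.2521 (array([491.6, 291.6]), 26.0, 16.1, 64.4)
at [0.501  0.2859 0.2094] t 21.25 F [ 0.2  0.4 -0.7] gap 0.0557 
 shift(now) [ 20.7   1.  125.9] shift(target axes) [ 17.2   3.  126.4] turn [ 0.013  0.027 -0.017]
```

>>> carry_out(moves=[[8,1,10,0.013,0.027,-0.017],[7,1,25,0,0,0],[0,0,30,0,0,0],[0,0,22,0,0,0],[0,0,0,0,0,0]])

```text
clock: 21.67
position: [0.4908, 0.2924, 0.1231]
orientation: [0.68, 3.063, 0.007]
ft_force: [-0.7, -1.1, -1.2]
finger_gap: 0.056
```

```bash
python3 - <<'E'
from h import *
plan([.4865,.296,.083],64.5)
E
```

```text
at [0.4908 0.2924 0.1231] t 21.6667 F [-0.7 -1.1 -1.2] gap 0.056 
 shift(now) [ 5.5  1.2 40.1] shift(target axes) [ 5.4  1.4 40.1] turn [0.005 0.003 0.008]
```

>>> carry_out(moves=[[5,1.4,3,0.005,0.003,0.008],[0,0,15,0,0,0],[0,0,15,0,0,0],[0,0,9,0,0,0],[0,0,0,0,0,0]])

```text
clock: 22.08
position: [0.4887, 0.2959, 0.0841]
orientation: [0.693, 3.062, 0.003]
ft_force: [-0.3, -0.7, -1.3]
finger_gap: 0.0558
```

```bash
python3 - <<'E'
from h import *
plan([.4865,.296,.083],64.5)
E
```

```text
at [0.4887 0.2959 0.0841] t 22.0833 F [-0.3 -0.7 -1.3] gap 0.0558 
 shift(now) [ 2.  -0.9  1.1] shift(target axes) [ 2.  -0.9  1.1] turn [ 0.002  0.001 -0.   ]
```

>>> carry_out(moves=[[1,-0.5,1,0,0,0],[0,0,0,0,0,0],[0,0,0,0,0,0],[0,0,0,0,0,0]], grip=0.55)

```text
clock: 22.42
position: [0.4889, 0.2967, 0.0863]
orientation: [0.693, 3.06, 0.007]
ft_force: [0.9, 0.5, -1.5]
finger_gap: 0.0481
```

>>> carry_out(moves=[[0,0,-10,0,0,0],[0,0,-22,0,0,0],[0,0,-25,0,0,-0.1],[0,0,-22,0,0,-0.11],[0,0,-10,0,0,-0.11]])

```text
clock: 22.83
position: [0.4871, 0.2956, 0.18]
orientation: [0.182, 3.135, 0.002]
ft_force: [0.2, -0.1, -0.7]
finger_gap: 0.048
```

>>> carry_out(moves=[[0,0,0,0,0,-0.11],[-4,-25,0,0,0,0],[-6,-36,0,0,0,0],[-6,-38,0,0,0,0],[-6,-38,0,0,0,0]])

```text
clock: 23.25
position: [0.5135, 0.163, 0.1905]
orientation: [-0.027, 3.125, 0.015]
ft_force: [0.4, -0.6, -1.1]
finger_gap: 0.048
```

>>> carry_out(moves=[[-6,-38,0,0,0,0],[-6,-38,0,0,0,0],[-6,-38,0,0,0,0],[-5,-38,0,0,0,0],[-5,-36,0,0,0,0]])

```text
clock: 23.67
position: [0.546, -0.033, 0.1958]
orientation: [-0.031, 3.118, 0.016]
ft_force: [-0.1, 0.7, -1.9]
finger_gap: 0.048
```

>>> carry_out(moves=[[-3,-30,0,0,0,0],[0,-15,0,0,0,0],[0,0,0,0,0,0],[0,0,0,0,0,0]])

```text
clock: 24.0
position: [0.5512, -0.0879, 0.2002]
orientation: [-0.018, 3.112, 0.012]
ft_force: [-0.4, 0.6, -1.4]
finger_gap: 0.0481
```

```bash
python3 - <<'E'
from h import *
plan([.542,-.092,.0895],89); held()
E
```

```text
at [ 0.5512 -0.0879  0.2002] t 24.0 F [-0.4  0.6 -1.4] gap 0.0481 
 shift(now) [ 12.5  -4.8 110.4] shift(target axes) [  9.1  -4.2 110.7] turn [0.008 0.03  0.029]
held? 0.47 196 z [0.1233 0.1416 0.1503] (array([551.4, -83.8]), 69.2, 31.3, 4.4) tcp-bottom 0.0835
```

>>> carry_out(moves=[[4,-3,10,0.008,0.03,0.029],[3,0,28,0,0,0],[0,0,28,0,0,0],[0,0,18,0,0,0],[0,0,0,0,0,0]])

```text
clock: 24.52
position: [0.5464, -0.083, 0.1169]
orientation: [0.014, 3.137, -0.0]
ft_force: [-1.3, -0.1, -0.8]
finger_gap: 0.0482
```

```bash
python3 - <<'E'
from h import *
plan([.542,-.092,.0895],89)
E
```

```text
at [ 0.5464 -0.083   0.1169] t 24.5167 F [-1.3 -0.1 -0.8] gap 0.0482 
 shift(now) [ 4.5 -9.  27.4] shift(target axes) [ 4.2 -9.1 27.4] turn [-0.     0.005  0.009]
```

>>> carry_out(moves=[[4,-9,3,0,0.005,0.009],[0,0,12,0,0,0],[0,0,10,0,0,0],[0,0,3,0,0,0],[0,0,0,0,0,0]])

```text
clock: 24.93
position: [0.5434, -0.0899, 0.0892]
orientation: [0.022, 3.14, -0.001]
ft_force: [-0.2, 0.0, -1.3]
finger_gap: 0.0479
```

```bash
python3 - <<'E'
from h import *
plan([.542,-.092,.0895],89)
E
```

```text
at [ 0.5434 -0.0899  0.0892] t 24.9333 F [-0.2  0.  -1.3] gap 0.0479 
 shift(now) [ 1.4 -2.1 -0.3] shift(target axes) [ 1.4 -2.1 -0.3] turn [-0.     0.002  0.003]
```

>>> carry_out(moves=[[0,-1,0.5,0,0,0],[0,0,0,0,0,0],[0,0,0,0,0,0]], grip=0.385)

```text
clock: 25.18
position: [0.5444, -0.0912, 0.0896]
orientation: [0.023, 3.138, -0.001]
ft_force: [0.7, -0.5, -0.4]
finger_gap: 0.0541
```

>>> carry_out(moves=[[0,0,-10,0,0,0],[0,0,-20,0,0,0],[0,0,-25,0,0,0],[0,0,-25,0,0,0],[0,0,-12,0,0,0]])

```text
clock: 25.6
position: [0.5426, -0.0911, 0.1859]
orientation: [-0.024, -3.141, -0.0]
ft_force: [1.4, -1.4, 0.1]
finger_gap: 0.054
```

>>> carry_out(moves=[[-5,25,0,0,0,0],[-6,36,0,0,0,0],[-6,38,0,0,0,0],[-6,38,0,0,0,0],[-6,38,0,0,0,0]], grip=0.365)

```text
clock: 26.02
position: [0.5793, 0.0819, 0.1982]
orientation: [0.042, 3.125, -0.004]
ft_force: [0.5, -0.7, -0.8]
finger_gap: 0.056
```

>>> carry_out(moves=[[-6,38,0,0,0,0],[-6,38,0,0,0,0],[-6,38,0,0,0,0],[-4,35,0,0,0,0],[-3,28,0,0,0,0.1]])

```text
clock: 26.43
position: [0.6105, 0.2692, 0.2061]
orientation: [0.196, 3.112, 0.002]
ft_force: [0.1, -0.6, -1.3]
finger_gap: 0.056
```

>>> carry_out(moves=[[0,10,0,0,0,0.1],[0,0,0,0,0,0.11],[0,0,0,0,0,0.11],[0,0,0,0,0,0.05],[0,0,0,0,0,0]])

```text
clock: 26.85
position: [0.612, 0.2895, 0.2125]
orientation: [0.785, 3.013, 0.019]
ft_force: [-0.0, 0.5, -0.6]
finger_gap: 0.0561
```

```bash
python3 - <<'E'
from h import *
t=eyes.grab_frame("top");print("top");bars(t);lever(t)
w=eyes.grab_frame("wrist");print("wrist");bars(w)
plan([.6002,.280,.083],61.7)
E
```

```text
top
bar 0.74 208 top 0.0352 (array([539.9, -93.5]), 67.4, 26.9, 2.1)
bar 0.68 235 top 0.0352 (array([ 453.7, -161.8]), 67.4, 27.7, 3.4)
bar 0.54 228 top 0.0354 (array([ 541.6, -164.1]), 69.8, 27.5, 2.8)
bar 0.47 81 top 0.0307 (array([595.4, 268.6]), 65.7, 11.3, -26.5)
lever 419 (array([ 439.4, -272.6]), 130.0, 22.1, -0.8)
wrist
bar 0.76 1344 top 0.0304 (array([600.5, 279.7]), 70.0, 27.4, -29.3)
bar 0.4 125 top 0.0223 (array([430.7,  70.2]), 25.8, 11.4, -44.4)
at [0.6121 0.2889 0.2119] t 27.05 F [-0.1  0.7 -0.6] gap 0.0559 
 shift(now) [  9.1 -15.9 128.4] shift(target axes) [  6.2 -13.5 128.9] turn [ 0.018  0.024 -0.013]
```

>>> carry_out(moves=[[3,-10,10,0.018,0.024,-0.013],[2,-4,25,0,0,0],[0,0,30,0,0,0],[0,0,25,0,0,0],[0,0,0,0,0,0]])

```text
clock: 27.47
position: [0.6033, 0.2782, 0.1229]
orientation: [0.759, 3.044, 0.006]
ft_force: [-0.2, -0.4, -1.5]
finger_gap: 0.0559
```

```bash
python3 - <<'E'
from h import *
plan([.6005,.280,.083],61.2)
E
```

```text
at [0.6033 0.2782 0.1229] t 27.4667 F [-0.2 -0.4 -1.5] gap 0.0559 
 shift(now) [ 3.5  0.1 39.9] shift(target axes) [ 3.4  0.2 39.9] turn [0.005 0.003 0.014]
```

>>> carry_out(moves=[[3,0,3,0.005,0.003,0.014],[0,0,15,0,0,0],[0,0,15,0,0,0],[0,0,9,0,0,0],[0,0,0,0,0,0]])

```text
clock: 27.88
position: [0.6025, 0.28, 0.0809]
orientation: [0.781, 3.04, 0.003]
ft_force: [0.7, -0.7, -1.0]
finger_gap: 0.056
```

```bash
python3 - <<'E'
from h import *
plan([.6005,.280,.083],61.2)
E
```

```text
at [0.6025 0.28   0.0809] t 27.8833 F [ 0.7 -0.7 -1. ] gap 0.056 
 shift(now) [ 1.8 -0.9 -2.1] shift(target axes) [ 1.8 -0.9 -2.1] turn [ 0.002  0.002 -0.   ]
```

>>> carry_out(moves=[[1,-0.5,-1,0,0,0],[0,0,0,0,0,0],[0,0,0,0,0,0],[0,0,0,0,0,0]], grip=0.55)

```text
clock: 28.22
position: [0.6018, 0.2804, 0.0825]
orientation: [0.78, 3.04, 0.004]
ft_force: [-0.1, -0.1, -0.8]
finger_gap: 0.0481
```

>>> carry_out(moves=[[0,0,-10,0,0,0],[0,0,-22,0,0,0],[0,0,-25,0,0,-0.1],[0,0,-22,0,0,-0.12],[0,0,-12,0,0,-0.12]])

```text
clock: 28.63
position: [0.5998, 0.2796, 0.1772]
orientation: [-0.24, -3.132, 0.001]
ft_force: [-0.4, -0.3, -0.9]
finger_gap: 0.0485
```

>>> carry_out(moves=[[0,0,0,0,0,-0.12],[10,-25,0,0,0,0],[14,-35,0,0,0,0],[14,-36,0,0,0,0],[14,-36,0,0,0,0]])

```text
clock: 29.05
position: [0.5507, 0.1533, 0.1886]
orientation: [0.018, 3.121, 0.014]
ft_force: [0.3, -1.2, -1.0]
finger_gap: 0.0483
```

>>> carry_out(moves=[[14,-36,0,0,0,0],[14,-36,0,0,0,0],[14,-36,0,0,0,0],[14,-36,0,0,0,0],[14,-36,0,0,0,0]])

```text
clock: 29.47
position: [0.476, -0.0325, 0.1917]
orientation: [0.013, 3.111, 0.014]
ft_force: [0.8, 0.2, -1.6]
finger_gap: 0.0482
```

>>> carry_out(moves=[[10,-30,0,0,0,0],[5,-15,0,0,0,0],[0,0,0,0,0,0],[0,0,0,0,0,0]])

```text
clock: 29.8
position: [0.4573, -0.0851, 0.1953]
orientation: [0.024, 3.106, 0.011]
ft_force: [-0.0, 0.1, -1.2]
finger_gap: 0.0484
```

```bash
python3 - <<'E'
from h import *
plan([.454,-.092,.088],89); held()
E
```

```text
at [ 0.4573 -0.0851  0.1953] t 29.8 F [-0.   0.1 -1.2] gap 0.0484 
 shift(now) [  7.   -7.7 107.1] shift(target axes) [  3.2  -6.9 107.3] turn [0.007 0.035 0.002]
held? 0.78 218 z [0.1224 0.1404 0.1477] (array([459.6, -81.3]), 70.4, 36.4, 6.5) tcp-bottom 0.0811
```

>>> carry_out(moves=[[1,-6,10,0.007,0.035,0.002],[0,-3,28,0,0,0],[0,0,28,0,0,0],[0,0,16,0,0,0],[0,0,0,0,0,0]])

```text
clock: 30.32
position: [0.4634, -0.0885, 0.1135]
orientation: [0.012, 3.133, -0.002]
ft_force: [-1.0, 0.2, -2.1]
finger_gap: 0.0481
```

```bash
python3 - <<'E'
from h import *
plan([.454,-.092,.0865],89)
E
```

```text
at [ 0.4634 -0.0885  0.1135] t 30.3167 F [-1.   0.2 -2.1] gap 0.0481 
 shift(now) [ 9.6 -3.6 26.9] shift(target axes) [ 9.3 -3.7 27. ] turn [-0.001  0.009  0.01 ]
```

>>> carry_out(moves=[[8,-4,3,0,0.009,0.01],[0,0,12,0,0,0],[0,0,9,0,0,0],[0,0,3,0,0,0],[0,0,0,0,0,0]])

```text
clock: 30.73
position: [0.4568, -0.09, 0.0875]
orientation: [0.021, 3.141, -0.003]
ft_force: [0.4, 0.3, -0.3]
finger_gap: 0.0481
```

```bash
python3 - <<'E'
from h import *
plan([.454,-.092,.0865],89)
E
```

```text
at [ 0.4568 -0.09    0.0875] t 30.7333 F [ 0.4  0.3 -0.3] gap 0.0481 
 shift(now) [ 2.8 -2.   1. ] shift(target axes) [ 2.7 -2.   1. ] turn [-0.002  0.001  0.004]
```

>>> carry_out(moves=[[0,0,1,0,0,0],[0,0,0,0,0,0],[0,0,0,0,0,0],[0,0,0,0,0,0]], grip=0.385)

```text
clock: 31.07
position: [0.4582, -0.0902, 0.0886]
orientation: [0.021, 3.138, -0.004]
ft_force: [0.0, 0.2, -2.4]
finger_gap: 0.0544
```

>>> carry_out(moves=[[0,0,-10,0,0,0],[0,0,-20,0,0,0],[0,0,-25,0,0,0],[0,0,-25,0,0,0],[0,0,-12,0,0,0]])

```text
clock: 31.48
position: [0.4558, -0.0897, 0.1846]
orientation: [-0.022, -3.14, 0.002]
ft_force: [0.1, 0.3, -0.9]
finger_gap: 0.0545
```

>>> carry_out(moves=[[-20,25,0,0,0,0],[-26,32,0,0,0,0],[-26,32,0,0,0,0],[-24,30,0,0,0,0],[-14,18,0,0,0,0.1]], grip=0.365)

```text
clock: 31.9
position: [0.5719, 0.0466, 0.1955]
orientation: [0.192, 3.126, -0.003]
ft_force: [0.5, -0.3, -1.0]
finger_gap: 0.056
```

>>> carry_out(moves=[[0,0,0,0,0,0.12],[0,0,0,0,0,0.12],[0,0,0,0,0,0.12],[0,0,0,0,0,0.12],[0,0,0,0,0,0.12]])

```text
clock: 32.32
position: [0.5763, 0.0529, 0.201]
orientation: [1.136, 2.912, 0.007]
ft_force: [0.2, -0.3, -1.2]
finger_gap: 0.0559
```

>>> carry_out(moves=[[0,0,0,0,0,0.12],[0,0,0,0,0,0.12],[0,0,0,0,0,0.12],[0,0,0,0,0,0.12],[0,0,0,0,0,0.12]])

```text
clock: 32.73
position: [0.5757, 0.0529, 0.2061]
orientation: [1.977, 2.422, 0.017]
ft_force: [0.2, -0.6, -0.6]
finger_gap: 0.0559
```

>>> carry_out(moves=[[0,0,0,0,0,0.12],[0,0,0,0,0,0.06],[0,0,0,0,0,0],[0,0,0,0,0,0]])

```text
clock: 33.07
position: [0.5754, 0.0527, 0.21]
orientation: [2.2, 2.221, 0.021]
ft_force: [-0.4, 0.2, -0.6]
finger_gap: 0.0559
```

```bash
cat >> h.py <<'E'
def fit():
    "tongs and stand in one side picture"
    d=eyes.grab_frame("side");C=cloud(d);x,y,z=C[...,0],C[...,1],C[...,2];D=d["depth"]>0;s=ctrl.read_state()["position"]
    q=C[D&(x>.5)&(x<.64)&(y>.02)&(y<.1)&(z>.005)&(z<.052)];f=q[(q[:,2]<.04)]
    print("stand",rect(q),"x",np.percentile(q[:,0],[1,99]).round(4),"front y",np.percentile(f[:,1],[10,50,90]).round(4),"top z",np.percentile(q[:,2],99).round(4))
    M=D&(abs(x-s[0])<.045)&(abs(y-s[1])<.03)&(z>s[2]-.095)&(z<s[2]-.03)&(z>.05)
    q=C[M];print("tongs",len(q),"x",np.percentile(q[:,0],[1,99]).round(4),"front y",np.percentile(q[:,1],[10,50,90]).round(4),"low z",np.percentile(q[:,2],[1,5]).round(4))
    return d
E
python3 - <<'E'
from h import *
plan([.570,.052,.2],0.5); d=fit();save(d,"s5.png")
t=eyes.grab_frame("top");bars(t);lever(t)
E
```

```text
at [0.5754 0.0527 0.21  ] t 33.0667 F [-0.4  0.2 -0.6] gap 0.0559 
 shift(now) [-0.6 -5.6  9.9] shift(target axes) [-0.7 -5.4 10. ] turn [0.02  0.001 0.   ]
stand (array([569.,  63.]), 134.0, 68.3, 1.7) x [0.5195 0.6197] front y [0.0335 0.069  0.0728] top z 0.0498
tongs 114 x [0.5451 0.6029] front y [0.0503 0.063  0.0682] low z [0.1362 0.1378]
bar 0.72 236 top 0.0351 (array([456.2, -93.4]), 67.3, 27.9, 3.0)
bar 0.69 242 top 0.035 (array([ 453.7, -162. ]), 67.4, 27.8, 3.2)
bar 0.64 338 top 0.0228 (array([ 715.1, -286.7]), 219.5, 51.5, -80.2)
bar 0.6 224 top 0.0358 (array([ 542.6, -164.6]), 67.3, 28.0, 0.5)
bar 0.55 229 top 0.0353 (array([540. , -93.3]), 67.2, 27.8, 1.9)
lever 419 (array([ 439.4, -272.2]), 130.3, 21.3, -0.9)
```

View pics/s5.png

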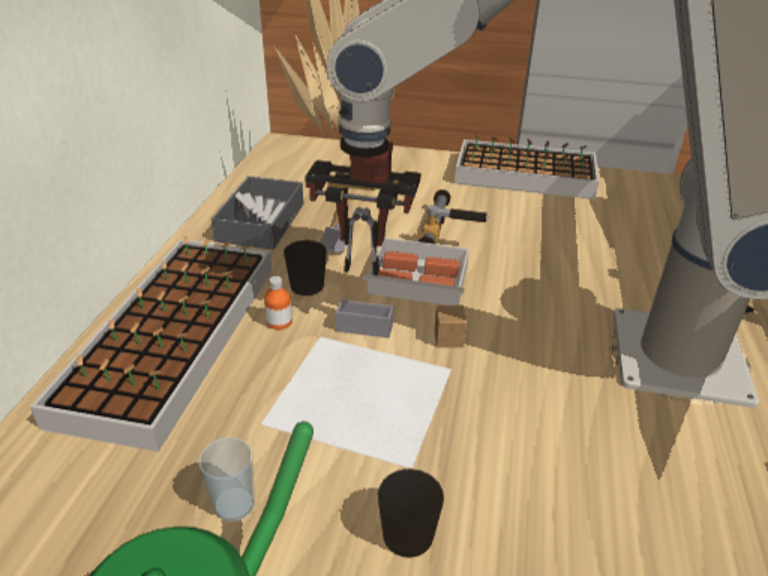

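>>> carry_out(moves=[[0,-4,15,0.02,0,0],[0,0,30,0,0,0],[0,0,15,0,0,0],[0,0,0,0,0,0]])

```text
clock: 33.55
position: [0.5719, 0.0526, 0.147]
orientation: [2.207, 2.235, -0.001]
ft_force: [-0.4, -0.5, -0.9]
finger_gap: 0.0561
```

```bash
python3 - <<'E'
from h import *
plan([.5705,.052,.083],0.5); fit()
E
```

```text
at [0.5719 0.0526 0.147 ] t 33.55 F [-0.4 -0.5 -0.9] gap 0.0561 
 shift(now) [-0.6 -1.4 64. ] shift(target axes) [-0.6 -1.4 64. ] turn [0.    0.001 0.004]
stand (array([569.3,  62.2]), 137.8, 71.8, -1.1) x [0.5198 0.6202] front y [0.0337 0.0692 0.0726] top z 0.0495
tongs 104 x [0.541 0.597] front y [0.048  0.0632 0.0675] low z [0.0726 0.075 ]
```

>>> carry_out(moves=[[-0.5,0,12,0,0,0],[0,0,20,0,0,0],[0,0,15,0,0,0],[0,0,8,0,0,0],[0,0,0,0,0,0]])

```text
clock: 34.02
position: [0.5737, 0.0521, 0.0909]
orientation: [2.204, 2.235, 0.002]
ft_force: [-0.9, -0.4, -0.3]
finger_gap: 0.0558
```

```bash
python3 - <<'E'
from h import *
plan([.5705,.052,.083],0.5)
E
```

```text
at [0.5737 0.0521 0.0909] t 34.0167 F [-0.9 -0.4 -0.3] gap 0.0558 
 shift(now) [-0.1 -3.2  7.9] shift(target axes) [-0.1 -3.2  7.9] turn [0.003 0.001 0.006]
```

>>> carry_out(moves=[[0,-3,5,0.003,0,0],[0,0,3,0,0,0],[0,0,0.5,0,0,0]])

```text
clock: 34.27
position: [0.5713, 0.0521, 0.0827]
orientation: [2.204, 2.237, 0.0]
ft_force: [1.3, 0.2, -1.0]
finger_gap: 0.056
```

>>> carry_out(moves=[[0,0,0.5,0,0,0],[0,0,0.5,0,0,0],[0,0,0.5,0,0,0],[0,0,0,0,0,0],[0,0,0,0,0,0]], grip=0)

```text
clock: 34.68
position: [0.573, 0.0522, 0.0834]
orientation: [2.202, 2.235, 0.005]
ft_force: [-0.3, -0.2, -0.1]
finger_gap: 0.0855
```

>>> carry_out(moves=[[0,0,0,0,0,0],[0,0,0,0,0,0]])

```text
clock: 34.85
position: [0.5734, 0.0523, 0.0839]
orientation: [2.202, 2.234, 0.007]
ft_force: [0.3, -0.3, -0.4]
finger_gap: 0.0877
```

```bash
python3 - <<'E'
from h import *
plan([.5705,.052,.2],0.5);d=eyes.grab_frame("side");cv2.imwrite("pics/s6.png",cv2.cvtColor(cv2.resize(d["frame"][100:260,180:340],None,fx=4,fy=4,interpolation=cv2.INTER_CUBIC)[:600],cv2.COLOR_RGB2BGR))
E
```

```text
at [0.5734 0.0523 0.0839] t 34.85 F [ 0.3 -0.3 -0.4] gap 0.0877 
 shift(now) [  -0.3   -2.2 -116.1] shift(target axes) [  -0.3   -2.9 -116.1] turn [0.006 0.    0.006]
```

View pics/s6.png

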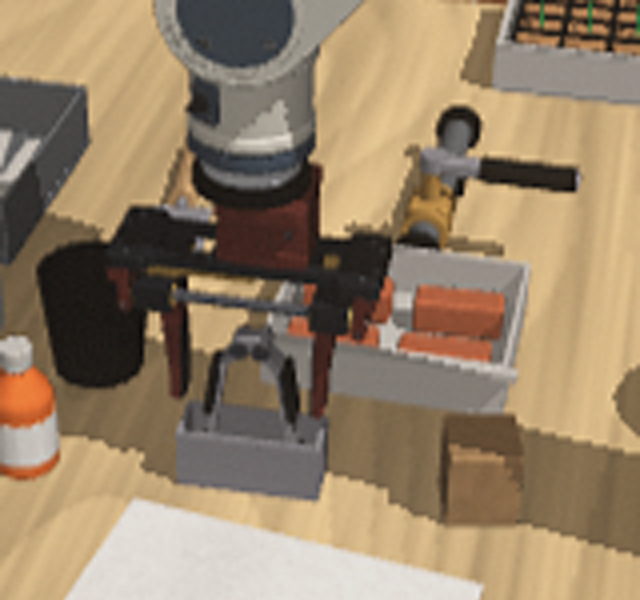

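>>> carry_out(moves=[[0,0,-10,0,0,0],[0,0,-20,0,0,0],[0,0,-30,0,0,0],[0,0,-30,0,0,0],[0,0,-25,0,0,0]])

```text
clock: 35.32
position: [0.5685, 0.052, 0.1991]
orientation: [-2.202, -2.235, 0.009]
ft_force: [0.4, -0.2, 0.2]
finger_gap: 0.0881
```

>>> carry_out(moves=[[-20,-14,0,0,0,0],[-32,-21,0,0,0,0],[-34,-22,0,0,0,0],[-34,-22,0,0,0,0],[-34,-22,0,0,0,0]], grip=1, squeeze=10)

```text
clock: 35.73
position: [0.4763, -0.1029, 0.2111]
orientation: [2.185, 2.241, 0.016]
ft_force: [0.2, -1.5, 0.9]
finger_gap: 0.0579
```

>>> carry_out(moves=[[-34,-22,0,0,0,0],[-34,-22,0,0,0,0],[-30,-20,0,0,0,0],[-18,-12,0,0,0,0],[0,0,0,0,0,0]])

```text
clock: 36.15
position: [0.3962, -0.2292, 0.2145]
orientation: [2.185, 2.233, 0.017]
ft_force: [0.2, 0.2, -0.9]
finger_gap: 0.0247
```

>>> carry_out(moves=[[0,0,0,0,0,0],[0,0,0,0,0,0]])

```text
clock: 36.32
position: [0.3958, -0.2301, 0.2157]
orientation: [2.188, 2.228, 0.018]
ft_force: [0.5, -0.2, 0.5]
finger_gap: 0.0112
```

```bash
python3 - <<'E'
from h import *
plan([.395,-.220,.085],0)
t=eyes.grab_frame("top");bars(t);lever(t)
C=cloud(t);x,y,z=C[...,0],C[...,1],C[...,2]
q=C[(t["depth"]>0)&(x>.5)&(x<.64)&(y>0)&(y<.1)&(z>.113)&(z<.13)];print("bow",rect(q),q[:,2].mean())
E
```

```text
at [ 0.3958 -0.2301  0.2157] t 36.3167 F [ 0.5 -0.2  0.5] gap 0.0112 
 shift(now) [ 10.8  -3.4 130.6] shift(target axes) [ 10.1  -0.8 130.7] turn [0.021 0.005 0.018]
bar 0.54 231 top 0.0355 (array([ 453.7, -161.4]), 66.4, 27.7, -0.4)
bar 0.52 239 top 0.0351 (array([455.3, -93.5]), 69.4, 28.0, 3.0)
bar 0.51 217 top 0.0351 (array([540.1, -93.4]), 67.2, 26.8, 2.5)
bar 0.5 234 top 0.0353 (array([ 542.6, -164.7]), 67.5, 28.0, 0.5)
lever 108 (array([ 442.1, -271.5]), 124.9, 21.5, -1.8)
bow (array([568.3,  53.4]), 25.7, 23.5, 0.3) 0.12046617362425645
```

>>> carry_out(moves=[[10,0,10,0.021,0.005,0.018],[0,0,30,0,0,0],[0,0,35,0,0,0],[0,0,20,0,0,0],[0,0,0,0,0,0]])

```text
clock: 36.83
position: [0.4027, -0.216, 0.1202]
orientation: [2.205, 2.227, 0.004]
ft_force: [-0.6, 0.0, -0.3]
finger_gap: 0.0006
```

```bash
python3 - <<'E'
from h import *
plan([.395,-.220,.085],0)
E
```

```text
at [ 0.4027 -0.216   0.1202] t 36.8333 F [-0.6  0.  -0.3] gap 0.0006 
 shift(now) [-3.8 -8.  35.1] shift(target axes) [-4.  -7.7 35.2] turn [0.007 0.004 0.01 ]
```

>>> carry_out(moves=[[-2,-7,3,0.007,0.004,0.01],[0,0,15,0,0,0],[0,0,14,0,0,0],[0,0,3,0,0,0],[0,0,0,0,0,0]])

```text
clock: 37.25
position: [0.3978, -0.2164, 0.087]
orientation: [2.216, 2.226, 0.001]
ft_force: [0.6, 0.0, -0.8]
finger_gap: 0.0007
```

>>> carry_out(moves=[[-10,0,0,0,0,0],[-16,0,0,0,0,0],[-16,0,0,0,0,0],[-16,0,0,0,0,0],[-16,1,0,0,0,0]])

```text
clock: 37.67
position: [0.3996, -0.292, 0.0919]
orientation: [2.211, 2.231, 0.003]
ft_force: [0.8, 4.5, -1.2]
finger_gap: 0.0005
```

>>> carry_out(moves=[[-14,6,0,0,0,0],[-13,8,0,0,0,0],[-12,8,0,0,0,0],[-10,10,0,0,0,0],[-8,12,0,0,0,0]])

```text
clock: 38.08
position: [0.441, -0.3531, 0.0966]
orientation: [-2.211, -2.222, -0.004]
ft_force: [-1.2, 3.0, -0.8]
finger_gap: 0.0008
```

```bash
python3 - <<'E'
from h import *
plan([.4715,-.367,.085],0)
t=eyes.grab_frame("top");lever(t)
E
```

```text
at [ 0.441  -0.3531  0.0966] t 38.0833 F [-1.2  3.  -0.8] gap 0.0008 
 shift(now) [-14.1  30.5  11.5] shift(target axes) [-13.9  30.5  11.6] turn [-0.003 -0.006  0.005]
lever 299 (array([ 477. , -312.1]), 105.4, 38.2, 55.2)
```

>>> carry_out(moves=[[-2,6,6,0,0,0],[-4,8,5,0,0,0],[-4,8,1,0,0,0],[-2,6,1,0,0,0],[0,4,1,0,0,0]])

```text
clock: 38.55
position: [0.4769, -0.3692, 0.0848]
orientation: [-2.216, -2.225, -0.004]
ft_force: [-3.0, -0.0, 0.9]
finger_gap: 0.0004
```

>>> carry_out(moves=[[0,3,0.5,0,0,0],[0,3,0.5,0,0,0]])

```text
clock: 38.72
position: [0.4779, -0.3689, 0.0838]
orientation: [-2.205, -2.221, 0.007]
ft_force: [-22.6, -3.6, 18.0]
finger_gap: 0.0002
```

```bash
python3 - <<'E'
from h import *
plan([.4715,-.367,.085],0)
t=eyes.grab_frame("top");lever(t)
E
```

```text
at [ 0.4779 -0.3689  0.0838] t 38.7167 F [-22.6  -3.6  18. ] gap 0.0002 
 shift(now) [ 1.9 -6.4 -1.1] shift(target axes) [ 1.9 -6.4 -1.2] turn [-0.012 -0.005  0.007]
lever 291 (array([ 492.8, -313. ]), 100.5, 32.9, 80.0)
```

>>> carry_out(moves=[[0,-10,0,0,0,0],[0,-20,0,0,0,0],[0,0,-25,0,0,0],[0,0,-35,0,0,0],[0,-30,-35,0,0,0]])

```text
clock: 39.18
position: [0.4208, -0.3678, 0.1728]
orientation: [-2.196, -2.218, 0.008]
ft_force: [-0.2, -0.9, 1.6]
finger_gap: 0.0008
```

>>> carry_out(moves=[[0,-35,-20,0,0,0],[0,0,0,0,0,0],[0,0,0,0,0,0],[0,0,0,0,0,0]])

```text
clock: 39.52
position: [0.3861, -0.3706, 0.2014]
orientation: [-2.205, -2.228, 0.009]
ft_force: [1.0, -0.8, 0.1]
finger_gap: 0.0006
```

```bash
python3 - <<'E'
from h import *
plan([.4,-.37,.2],0)
t=eyes.grab_frame("top");lever(t);bars(t)
C=cloud(t);x,y,z=C[...,0],C[...,1],C[...,2]
q=C[(t["depth"]>0)&(x>.5)&(x<.64)&(y>0)&(y<.1)&(z>.113)&(z<.13)];print("bow",rect(q),q[:,2].mean())
save(t,"t9.png")
E
```

```text
at [ 0.3861 -0.3706  0.2014] t 39.5167 F [ 1.  -0.8  0.1] gap 0.0006 
 shift(now) [ 0.4 14.   1.3] shift(target axes) [ 0.6 13.9  1.4] turn [-0.009 -0.001  0.01 ]
lever 383 (array([ 494. , -327.4]), 130.3, 21.0, -89.9)
bar 0.81 212 top 0.0352 (array([539.8, -91.2]), 67.2, 25.5, -0.4)
bar 0.78 227 top 0.0353 (array([ 453.6, -162.2]), 67.0, 27.2, 3.3)
bar 0.73 235 top 0.035 (array([455. , -93.2]), 69.2, 27.9, 2.4)
bar 0.5 234 top 0.035 (array([ 542.6, -164.5]), 67.6, 28.1, 1.1)
bow (array([568.4,  53.3]), 25.9, 23.5, 0.1) 0.12034070424661941
```

View pics/t9.png

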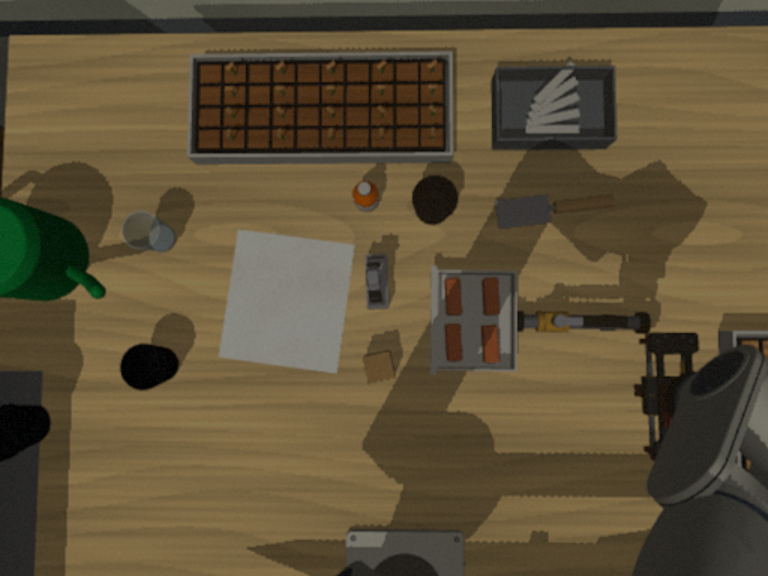

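The top view shows the lever in line with the pipe (600,320), four bars flat in the box (near 453–490, 295–345), the tongs in their stand (376,280) and the bystanders in place. Handing in.

```bash
python3 -c "
from rig import order;print(order.finish_job())"
```

```text
the job is handed in; nothing more can be done
None
```

The job is done and handed in at about 40 s on the robot's clock, but the hand-in reported no verdict.

I pushed the valve lever shut against its stop. With the tongs I then moved all four bars into the feeder, including the one that got knocked aside, stood the tongs back in their stand, and pushed the lever open to its stop.

**Last checks before hand-in:**
- **Bars:** the four lie side by side, none stacked. Their tops read 35 mm above the bench, against 34 mm expected for a bar flat on the feeder's floor.
- **Valve:** the lever reads about 1° from in line with the pipe. The push ended with about 23 N against the stop.
- **Tongs:** upright, about 4 mm from the stand's centre, at the same height as at the start.
- **Bystanders:** all look unmoved in the picture; I did not measure them again.

**Disagreements and rough spots:**
- The top camera read about 4 mm lower in y than the wrist and side cameras, so I went mostly by those two.
- The push that shut the valve peaked at about 60 N (the fingers against the lever).

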